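Clip down the lid of a supply box

ROBOT

A 6-joint arm with a two-finger parallel gripper is mounted at the origin on the work surface. World frame = base frame: x ahead of the robot, y to its left, z up, the work surface at z = 0. Lengths are in m, angles in degrees, forces in N, time in s.
With the tool pointing down it reaches from about 0.375 to 0.9 m from the base axis. Payload 3.1 kg.
Tool frame: the origin (TCP) lies between the finger pads; the fingertips stand 25 mm ahead of it and the grasp point (between the pads) lies 6 mm ahead of it; z points along the fingers, y is the line along which they close (so a half turn about z gives the same grasp; the last joint's range is limited). The gripper opens to 87 mm and grips with 3 to 60 N. Pads are 19 mm wide; open, the fingers measure 117 mm over their backs; the gripper's body (75 mm by 190 mm) begins 51 mm behind the grasp point.
Start: joints at [-86.889, 30.224, 82.088, -0, 67.689, -10.227], TCP at [0.144, -0.608, 0.227] pointing down, gripper open.
Joint ranges: [-176.69, 176.69], [-43.24, 126.21], [12.49, 139.97], [-82, 262], [0, 151.66], [-163.58, 163.58]. Speed limits (degrees/s): [159.86, 159.86, 180, 180, 180, 180].

INTERFACE

Orientations are given as a 3x3 rotation matrix whose columns are the frame's x, y, z axes.
In Python, from cell import arm gives the robot as it stands.
- The arm moves only by the tool servo_tool, never from a script. Its argument "increments" is a list of rows, each an object with "grip": the opening, from 0 (shut) to 1 (fully open); "delta_pos": the shift along the tool's x, y, z in mm, a list of three; "angular": the turn, a rotation vector about the tool's x, y, z in degrees, a list of three. In form: [{"grip": grip, "delta_pos": [x, y, z], "angular": [ax, ay, az]}, ...]. A call has 1 to 10 rows; each row is the pose to reach, as a shift and turn from the pose commanded when the call began, along the tool's axes at that moment; what a row does not reach only later rows make up. A row lasts 1/10 s, in which the tool goes at most 50 mm and 8.59 degrees, less where a joint would pass 70% of its speed; a pose out of reach is approached as far as the arm can. A call with a gripper value outside its range is refused whole. The fingers move at their own pace and stop on an object; "newtons" is the grip in N (left out, the last holds). Time passes only in rows, so rows that repeat a pose let the fingers close. It gives the time, the measured TCP pose, the force, the opening and the grip force at its end, in the units of the state.
- arm.get_obs(): the state, without advancing time (a new reading comes with each control period).
- arm.grab_frame(name): name is "side" or "top" or "wrist"; returns the picture (384x512x3 uint8, red, green, blue); there is no depth.
- arm.camera_model(name): a dict with "vfov" (degrees; the focal length in pixels is half the picture's height over the tangent of half this angle, whatever the lens; pixels are square), "cx", "cy" (the principal point, pixels), "D" ([k1, k2, p1, p2, k3] as OpenCV has them; the pictures are not rectified), "world_from_camera" (4x4, takes a point from camera to world coordinates). Camera axes: x right, y up, looking along -z (the intrinsics and any distortion apply to the point x, -y, -z); pixel columns grow to the right and rows downward; lengths in m; the calibration is good to about 2 mm. A picture is of the moment at which its call begins: read the wrist's pose just before it. camera_model takes no time and is no camera call; for the wrist camera it gives the pose at the moment of the call.
- arm.hand_in(): hands the job in; it is judged then, once.
The state is a dict: "clock": time; "joint_positions": joint angles; "qd": joint speeds; "joint_efforts": joint torques, N m; "ee_pos": TCP position; "ee_rot": TCP orientation; "force": force on the tool from outside, world axes, zero at the start; "torque": the same for the moment, N m; "finger_gap": finger opening in m; "finger_force": force on a finger pad.
Only numpy, scipy, OpenCV 4.12 (cv2) and the standard library are available. Lean on these libraries where they do the work, as an engineer would, in place of code of your own. Each camera call takes 0.05 s, during which the arm holds its last target. There are 200 camera calls.

TASK

The lid has been laid on the packed supply box with its four clips still swung out. Fold down each clip and press it in until it snaps fully home under the rim, one at a time, each first clip followed by the one at the diagonally opposite corner, so that the seal is drawn down evenly. Do not force a clip or lean on the box (the plastic cracks above 16 N), and leave the things around it where they stand.

Things in the scene. Friction and masses are not known exactly. Their poses are not given: they have to be found in the camera images.
- tub: Supply box: grey plastic tub, 180 x 130 mm in plan, 198 x 156 mm over its rim, packed full; it stands firm and does not slide. Origin: centre of its underside, on the bench; z up, x along the two long sides that carry the clips. Rim top at 105 mm height; its turned-down skirt ends at 88 mm, 78 mm out from the centre along y.
- lid_top (a point): Centre of the top of the grey lid (196 x 148 mm), 119 mm above the bench. The lid lies on the tub on a springy rubber seal and gives or rocks by less than 1 mm. Four white clips, two on each long side, are hinged on its edges: clip centres 58 mm either way along the tub's x, hinge lines 78 mm out along y, 114 mm above the bench.
- clip1 (a joint): Angle (rad) of the white clip near the tub's -x end of its +y side; opposite corner: clip3. 0 = fully home, straight down against the rim; grows as it swings out and up (1.57 = straight out; starts 1.0 to 1.5). All four clips are alike: a flap 44 mm wide, 3 mm thick, with a hook inside. The hinge turns lightly; a free clip springs out.
- clip1_hinge (a point): Middle of the hinge line of clip1 on the lid's edge; the clip spans 22 mm either way along the tub's x. The flap is flat for 32 mm below the hinge (outer face 82 mm out from the tub's centre line when home); below that a stiff finger tab, 16 mm long, flares outward to a rolled edge 4 mm thick.
- clip2 (a joint): Angle (rad) of the white clip near the tub's -x end of its -y side; opposite corner: clip4. 0 = fully home, straight down against the rim; grows as it swings out and up (1.57 = straight out; starts 1.0 to 1.5). From about 0.27 rad (its edge 11 to 13 mm from home) any clip's hook rides under the rim: the push at its edge rises to 6 to 12 N, eases, and in the last 2 mm it snaps home on a hard stop.
- clip2_hinge (a point): Middle of the hinge line of clip2 on the lid's edge; the clip spans 22 mm either way along the tub's x. The finger tabs are worn and bent by different amounts: with a clip home, the outermost part of its edge lies anywhere from 84 to 96 mm out from the tub's centre line, 65 to 73 mm above the bench.
- clip3 (a joint): Angle (rad) of the white clip near the tub's +x end of its -y side; opposite corner: clip1. 0 = fully home, straight down against the rim; grows as it swings out and up (1.57 = straight out; starts 1.0 to 1.5). The edge also drops 1 to 5 mm in those last 12 mm: press in and slightly down with it (dead level, rubbing fingers take up to 14 N). Pushed short, a clip stays half-hooked or springs out.
- clip3_hinge (a point): Middle of the hinge line of clip3 on the lid's edge; the clip spans 22 mm either way along the tub's x. Straight out sideways, a clip reaches 43 to 51 mm beyond its hinge line. Fold it along its swing, down and in together: fingers driven straight down or straight in on the edge can wedge it.
- clip4 (a joint): Angle (rad) of the white clip near the tub's +x end of its +y side; opposite corner: clip2. 0 = fully home, straight down against the rim; grows as it swings out and up (1.57 = straight out; starts 1.0 to 1.5). A clip, the lid or the tub cracks when pressed with more than 16 N.
- clip4_hinge (a point): Middle of the hinge line of clip4 on the lid's edge; the clip spans 22 mm either way along the tub's x. Pressed higher up than the finger tab, a clip needs more force.
- roll: Bystander: a standing white wound roll, 96 mm in diameter, 110 mm tall; origin at the centre of its underside.
- glove_carton: Bystander: a white carton 125 x 85 x 70 mm with a grey band; origin at the centre of its underside.
- bottle: Bystander: a white capped bottle 62 mm in diameter, 135 mm tall; origin at the centre of its underside.

How it is judged:
By the outcome, as a careful person would: the job done as asked, in the order asked, and still so for the second after the job is handed in, with the robot touching nothing.
It also fails if it takes over 58 s, if anything falls off the work surface, if the arm or the gripper's body presses on something with over 40 N, if the wrist force passes 120 N, or if a joint passes its speed limit or range.

## Working session

There is one attempt and no reset: what is moved stays moved. The work goes in short steps, Python scripts to look and compute and a tool call to move; the robot and the scene stay as the last step left them, time stands still between calls to the robot, and variables do not carry over. Pictures are saved under pics/ and viewed, at most 10 in all, crops included, and the job is handed in when it is done.

Besides the shell and the picture viewer there is one more tool, called by a JSON object that holds its "op" and its "data". servo_tool: Moves the arm, as the interface text tells. Its arguments: {"type":"object","properties":{"increments":{"type":"array","items":{"type":"object","properties":{"grip":{"type":"number"},"delta_pos":{"type":"array","items":{"type":"number"}},"angular":{"type":"array","items":{"type":"number"}}}}},"newtons":{"type":"number"}},"required":["increments"]}

```bash
mkdir -p pics; ls; python3 - <<'E'
from cell import arm
import cv2,numpy as np
s=arm.get_obs();print(s)
for n in("side","top"):
    im=arm.grab_frame(n);cv2.imwrite(f"pics/{n}0.png",im[:,:,::-1])
    m=arm.camera_model(n);print(n,m)
E
```

```text
pics
{'clock': 0.0, 'joint_positions': array([-8.68907390e+01,  3.02775967e+01,  8.21557620e+01, -7.11086964e-05,
        6.76888626e+01, -1.02252194e+01]), 'qd': array([ 0.02593999, -0.03512486,  0.00567309, -0.00134231,  0.00528693,
        0.00527685]), 'joint_efforts': array([-2.70339951e-04, -4.40040135e+01, -1.76594836e+01,  6.33455906e-02,
        5.82415215e-02, -1.62336551e-04]), 'ee_pos': array([ 0.14415806, -0.60741267,  0.22598977]), 'ee_rot': array([[ 9.73040167e-01,  2.30635688e-01, -1.16849735e-04],
       [ 2.30635408e-01, -9.73037909e-01,  2.12996136e-03],
       [ 3.77545883e-04, -2.09948765e-03, -9.99997725e-01]]), 'force': array([0.35829071, 0.33729627, 0.15340272]), 'torque': array([ 0.02988091,  0.00410808, -0.01198602]), 'finger_force': 0.0, 'finger_gap': 0.08723318796054165}
side {'vfov': 42.59193658306445, 'cx': 239.5253205444538, 'cy': 185.74917290694268, 'D': array([-0.18280879,  0.        ,  0.        ,  0.        ,  0.        ]), 'world_from_camera': array([[-0.9801734 ,  0.14792299, -0.13182906,  0.39357607],
       [-0.19813801, -0.73576644,  0.64760256,  0.90642993],
       [-0.00120009,  0.66088314,  0.75048786,  1.06067399],
       [ 0.        ,  0.        ,  0.        ,  1.        ]])}
top {'vfov': 56.46964067752733, 'cx': 253.8324979687872, 'cy': 193.07932811042784, 'D': array([0.02030386, 0.        , 0.        , 0.        , 0.        ]), 'world_from_camera': array([[-0.02400318,  0.99319183, -0.11399049,  0.42432629],
       [-0.9994811 , -0.02629104, -0.01860967,  0.03492999],
       [-0.0214799 ,  0.11348465,  0.99330753,  1.11133176],
       [ 0.        ,  0.        ,  0.        ,  1.        ]])}
```

View pics/side0.png

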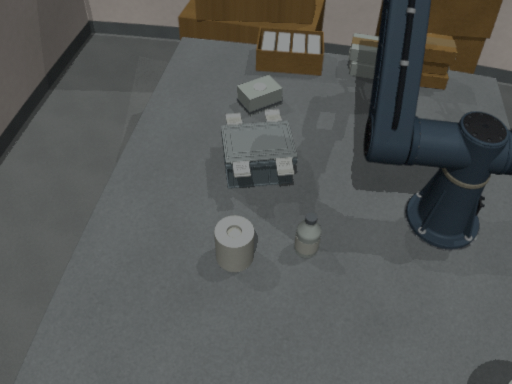

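View pics/top0.png

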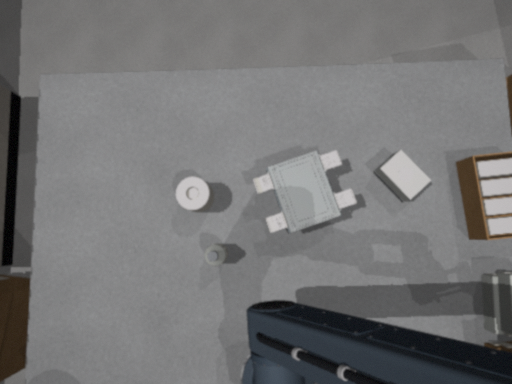

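The side and top views show the box at top px (305,190). The clips are at about (332,160), (345,198), (277,223) and (264,184). The roll is at (192,193), the bottle at (215,254) and the carton at (404,175).

```bash
cat > h.py <<'E'
import cv2,numpy as np
def K(m,h=384):
    f=h/2/np.tan(np.radians(m["vfov"])/2);return np.array([[f,0,m["cx"]],[0,f,m["cy"]],[0,0,1]])
def ray(m,uv):
    p=cv2.undistortPoints(np.float64(uv).reshape(-1,1,2),K(m),m["D"]).reshape(-1,2)
    d=np.c_[p[:,0],-p[:,1],-np.ones(len(p))]@m["world_from_camera"][:3,:3].T
    return m["world_from_camera"][:3,3],d
def onz(m,uv,z):
    o,d=ray(m,uv);return o+d*((z-o[2])/d[:,2])[:,None]
def proj(m,P):
    W=np.linalg.inv(m["world_from_camera"]);p=np.atleast_2d(P)@W[:3,:3].T+W[:3,3]
    p=p*[1,-1,-1];return cv2.projectPoints(p,np.zeros(3),np.zeros(3),K(m),m["D"])[0].reshape(-1,2)
E
python3 - <<'E'
from h import *
from cell import arm
m=arm.camera_model("top");im=cv2.imread("pics/top0.png")
g=cv2.cvtColor(im,cv2.COLOR_BGR2GRAY)
mask=(g>165).astype(np.uint8);mask[:140]=0;mask[260:]=0
n,l,st,c=cv2.connectedComponentsWithStats(mask)
for i in range(1,n):
    if st[i,4]>60:
        r=cv2.minAreaRect(np.argwhere(l==i)[:,::-1].astype(np.float32))
        print(st[i],c[i].round(1),r,onz(m,c[i],.11).round(3))
C=onz(m,[[332,160],[345,198],[277,223],[264,184]],.11);print(C.mean(0),C.round(3))
print("bottle",onz(m,[[215,254]],.13),"roll",onz(m,[[193,193]],.11),"carton",onz(m,[[404,175]],.07))
w=arm.camera_model("wrist");print(w);print(proj(w,C))
print(arm.get_obs()["ee_rot"].round(3))
E
```

```text
[ 269  150   72   72 1811] [309.6 179.5] ((310.9424133300781, 189.40196228027344), (64.7184066772461, 70.528076171875), 75.52970886230469) [[ 0.573 -0.105  0.11 ]]
[ 381  150   50   49 1197] [405.5 173.9] ((405.50006103515625, 174.00001525878906), (43.13351058959961, 27.577163696289062), 45.0) [[ 0.582 -0.372  0.11 ]]
[478 159  34  17 467] [495.  167.2] ((494.9356689453125, 167.35641479492188), (14.030025482177734, 33.63225555419922), 84.2894058227539) [[ 0.594 -0.617  0.11 ]]
[254 174  20  19 251] [263.  183.1] ((262.85003662109375, 183.04998779296875), (15.178930282592773, 16.76007080078125), 71.56504821777344) [[0.567 0.027 0.11 ]]
[176 177  33  33 818] [192.  192.8] ((192.0, 193.0), (32.0, 32.0), 90.0) [[0.545 0.229 0.11 ]]
[481 178  31  17 425] [496.7 186.3] ((496.5698547363281, 186.41371154785156), (14.1324462890625, 30.463272094726562), 83.9909896850586) [[ 0.54  -0.617  0.11 ]]
[335 189  21  19 273] [345.  198.1] ((344.8000183105469, 197.89999389648438), (15.495158195495605, 18.024980545043945), 71.56504821777344) [[ 0.518 -0.201  0.11 ]]
[485 198  27  16 376] [498.5 205.5] (
[... 640 characters left out ...]
4401708 0.22570918 0.11      ]] carton [[ 0.58522584 -0.38404708  0.07      ]]
{'vfov': 69.52085037853618, 'cx': 256.2053933951812, 'cy': 196.7375456474926, 'D': array([-0.05806584,  0.        ,  0.        ,  0.        ,  0.        ]), 'world_from_camera': array([[ 0.23116428,  0.94314825,  0.23881885,  0.20883095],
       [-0.97291223,  0.22464779,  0.05454507, -0.59215478],
       [-0.00220604, -0.24495865,  0.96953102,  0.3842045 ],
       [ 0.        ,  0.        ,  0.        ,  1.        ]])}
[[ 355.23157133  372.78759004]
 [  50.78528351 -101.09909375]
 [ 125.26169162   86.64320176]
 [ 739.45421222  702.31882633]]
[[ 0.973  0.231 -0.   ]
 [ 0.231 -0.973  0.002]
 [ 0.    -0.002 -1.   ]]
```

{"op": "servo_tool", "data": {"increments": [{"grip":0,"delta_pos":[35,-29,-5],"angular":[0,0,-0.3]},{"grip":0,"delta_pos":[70,-58,-11],"angular":[0,0,-0.6]},{"grip":0,"delta_pos":[105,-88,-16],"angular":[0,0,-1]},{"grip":0,"delta_pos":[140,-117,-21],"angular":[0,0,-1.3]},{"grip":0,"delta_pos":[175,-147,-26],"angular":[0,0,-1.6]},{"grip":0,"delta_pos":[210,-176,-32],"angular":[0,0,-2]},{"grip":0,"delta_pos":[245,-205,-37],"angular":[0,0,-2.3]},{"grip":0,"delta_pos":[280,-235,-42],"angular":[0,0,-2.6]},{"grip":0,"delta_pos":[315,-264,-48],"angular":[0,0,-3]},{"grip":0,"delta_pos":[350,-293,-53],"angular":[0,0,-3.2]}], "newtons": 20}}

```text
clock: 1.1
ee_pos: [0.4178, -0.2405, 0.2801]
ee_rot: [[0.959, 0.285, -0.0], [0.285, -0.959, 0.0], [-0.0, -0.0, -1.0]]
force: [0.6, -0.6, 0.5]
finger_gap: 0.0149
finger_force: 0.0
```

```bash
cat > snap.py <<'E'
import sys,pickle,cv2
from cell import arm
n=sys.argv[1]
m=arm.camera_model("wrist");im=arm.grab_frame("wrist")
cv2.imwrite(f"pics/{n}.png",im[:,:,::-1]);pickle.dump(m,open(f"pics/{n}.pkl","wb"))
s=arm.get_obs();print(s["ee_pos"].round(4),s["force"].round(2),s["clock"])
E
python3 snap.py w1
```

```text
[ 0.4213 -0.2349  0.2808] [1.72 2.2  0.74] 1.15
```

{"op": "servo_tool", "data": {"increments": [{"grip":0,"delta_pos":[40,-30,-5],"angular":[0,0,0]},{"grip":0,"delta_pos":[75,-56,-10],"angular":[0,0,0]},{"grip":0,"delta_pos":[112,-84,-15],"angular":[0,0,0]},{"grip":0,"delta_pos":[150,-112,-20],"angular":[0,0,0]},{"grip":0,"delta_pos":[150,-112,-20],"angular":[0,0,0]},{"grip":0,"delta_pos":[150,-112,-20],"angular":[0,0,0]}]}}

```text
clock: 1.75
ee_pos: [0.529, -0.0914, 0.2995]
ee_rot: [[0.958, 0.287, -0.001], [0.287, -0.958, -0.0], [-0.001, -0.0, -1.0]]
force: [0.2, -0.8, 0.4]
finger_gap: 0.0003
finger_force: 0.0
```

```bash
python3 snap.py w2; python3 -c "
import cv2
cv2.imwrite('pics/w12.png',cv2.resize(cv2.vconcat([cv2.imread('pics/w1.png'),cv2.imread('pics/w2.png')]),(400,600)))"
```

```text
[ 0.5284 -0.0923  0.2994] [-0.31  0.36  1.35] 1.8
```

View pics/w2.png

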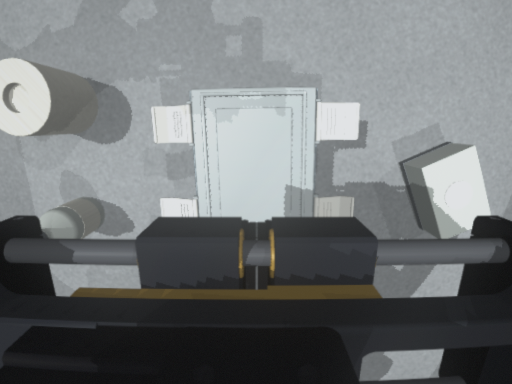

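View pics/w1.png

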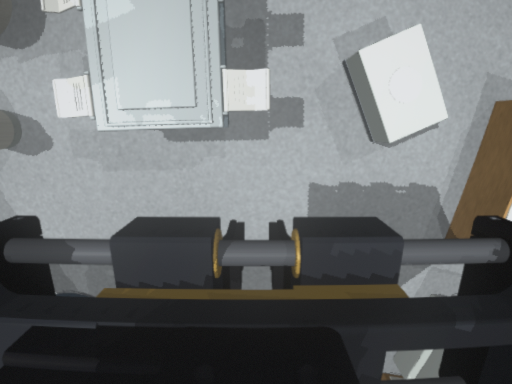

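In w2 the lid's far corners are (193,88) and (316,88). The clip outer edges are at columns 153 (row 125), 160 (row 205), 359 (row 121) and 354 (row 205). In w1 the near lid corners are (97,130) and (222,127), and the near clip edges are at (55,99) and (269,90).

```bash
python3 - <<'E'
from h import *
import pickle
m1,m2=[pickle.load(open(f"pics/w{i}.pkl","rb")) for i in(1,2)]
a=onz(m2,[[193,88],[316,88]],.117);b=onz(m1,[[97,130],[222,127]],.117)
print(a.round(4),np.linalg.norm(a[0]-a[1]));print(b.round(4),np.linalg.norm(b[0]-b[1]))
L=a[0]-b[0];R=a[1]-b[1];print(np.linalg.norm(L),np.linalg.norm(R))
x=(L+R)[:2];x/=np.linalg.norm(x);yw=(a[0]-a[1]+b[0]-b[1])[:2];yw/=np.linalg.norm(yw)
print("yaw",np.degrees(np.arctan2(x[1],x[0])),np.degrees(np.arctan2(-yw[0],yw[1])))
x=x+np.array([yw[1],-yw[0]]);x/=np.linalg.norm(x);y=np.array([-x[1],x[0]])
c=(a.mean(0)+b.mean(0))[:2]/2;print("c",c)
np.savez("box.npz",c=c,x=x,y=y)
def tub(P): return np.c_[(P[:,:2]-c)@x,(P[:,:2]-c)@y,P[:,2]]*1000
for z in(.10,.115,.13):
    print(z,"w2 +x+y,-x+y,+x-y,-x-y",tub(onz(m2,[[153,125],[160,205],[359,121],[354,205]],z)).round(0).tolist())
    print("   w1 -x+y,-x-y",tub(onz(m1,[[55,99],[269,90]],z)).round(0).tolist())
E
```

```text
[[ 0.614   0.0117  0.117 ]
 [ 0.6553 -0.1259  0.117 ]] 0.14358766949211432
[[ 0.4273 -0.0454  0.117 ]
 [ 0.4705 -0.1841  0.117 ]] 0.14517357806330147
0.19524516010864507 0.19376460585684974
yaw 17.242971224015193 17.005670524056637
c [ 0.54180005 -0.08592208]
0.1 w2 +x+y,-x+y,+x-y,-x-y [[57.0, 129.0, 100.0], [-49.0, 129.0, 100.0], [60.0, -131.0, 100.0], [-50.0, -133.0, 100.0]]
   w1 -x+y,-x-y [[-59.0, 130.0, 100.0], [-56.0, -127.0, 100.0]]
0.115 w2 +x+y,-x+y,+x-y,-x-y [[56.0, 124.0, 115.0], [-44.0, 124.0, 115.0], [59.0, -126.0, 115.0], [-46.0, -128.0, 115.0]]
   w1 -x+y,-x-y [[-61.0, 120.0, 115.0], [-58.0, -126.0, 115.0]]
0.13 w2 +x+y,-x+y,+x-y,-x-y [[56.0, 118.0, 130.0], [-40.0, 118.0, 130.0], [59.0, -120.0, 130.0], [-42.0, -122.0, 130.0]]
   w1 -x+y,-x-y [[-63.0, 109.0, 130.0], [-59.0, -125.0, 130.0]]
```

{"op": "servo_tool", "data": {"increments": [{"grip":0,"delta_pos":[20,-36,20],"angular":[0,0,-0.2]},{"grip":0,"delta_pos":[40,-72,40],"angular":[0,0,-0.4]},{"grip":0,"delta_pos":[60,-105,65],"angular":[0,0,-0.4]},{"grip":0,"delta_pos":[73,-132,95],"angular":[0,0,-0.4]},{"grip":0,"delta_pos":[73,-132,120],"angular":[0,0,-0.4]},{"grip":0,"delta_pos":[73,-132,134],"angular":[0,0,-0.4]},{"grip":0,"delta_pos":[73,-132,134],"angular":[0,0,-0.4]},{"grip":0,"delta_pos":[73,-132,134],"angular":[0,0,-0.4]}]}}

```text
clock: 2.6
ee_pos: [0.5613, 0.0536, 0.166]
ee_rot: [[0.957, 0.289, -0.001], [0.289, -0.957, -0.0], [-0.001, -0.0, -1.0]]
force: [0.0, -0.7, 0.9]
finger_gap: 0.0005
finger_force: 0.0
```

```bash
cat > st.py <<'E'
import numpy as np
from cell import arm
b=np.load("box.npz");s=arm.get_obs()
p=s["ee_pos"][:2]-b["c"];f=s["force"]
print("tub TCP",(np.r_[p@b["x"],p@b["y"],s["ee_pos"][2]]*1000).round(1),"F",np.r_[f[:2]@b["x"],f[:2]@b["y"],f[2]].round(2),s["clock"])
E
python3 st.py; python3 snap.py w3
```

```text
tub TCP [ 59.7 127.6 166. ] F [-0.18 -0.69  0.86] 2.6
[0.5619 0.0537 0.1667] [0.24 0.09 0.09] 2.65
```

View pics/w3.png

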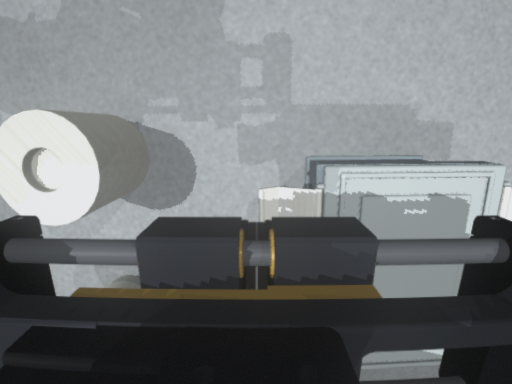

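{"op": "servo_tool", "data": {"increments": [{"grip":0,"delta_pos":[0,-3.5,6],"angular":[0,0,0]},{"grip":0,"delta_pos":[0,-3.5,14],"angular":[0,0,0]},{"grip":0,"delta_pos":[0,-2.5,22],"angular":[0,0,0]},{"grip":0,"delta_pos":[0,-2,28],"angular":[0,0,0]},{"grip":0,"delta_pos":[0,-2,34],"angular":[0,0,0]},{"grip":0,"delta_pos":[0,-2,34],"angular":[0,0,0]}]}}

```text
clock: 3.25
ee_pos: [0.5602, 0.0571, 0.1308]
ee_rot: [[0.957, 0.291, -0.002], [0.291, -0.957, 0.0], [-0.002, -0.001, -1.0]]
force: [-0.1, -0.8, 0.9]
finger_gap: 0.0006
finger_force: 0.0
```

```bash
python3 st.py; python3 snap.py w4; python3 st.py
```

```text
tub TCP [ 59.7 131.3 130.8] F [-0.35 -0.78  0.88] 3.25
[0.5606 0.0571 0.1313] [-0.03 -0.08 -0.03] 3.3
tub TCP [ 60.  131.1 131.3] F [-0.05 -0.07 -0.03] 3.3
```

View pics/w4.png

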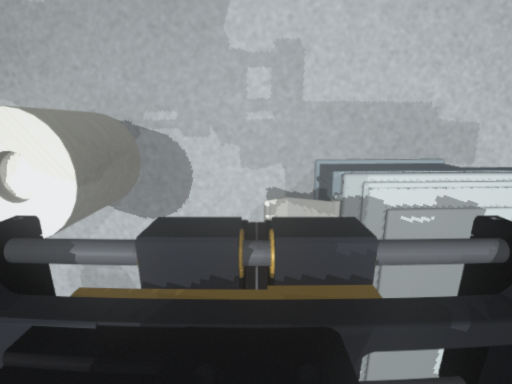

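Clip edge at (265,208), just inside the TCP line and below the tip. There has been hardly any contact yet, so I'm continuing along the swing.

{"op": "servo_tool", "data": {"increments": [{"grip":0,"delta_pos":[0,1,5],"angular":[0,0,0]},{"grip":0,"delta_pos":[0,1.5,9],"angular":[0,0,0]},{"grip":0,"delta_pos":[0,2.5,13],"angular":[0,0,0]},{"grip":0,"delta_pos":[0,3.5,17],"angular":[0,0,0]},{"grip":0,"delta_pos":[0,4.5,21],"angular":[0,0,0]},{"grip":0,"delta_pos":[0,4.5,21],"angular":[0,0,0]}]}}

```text
clock: 3.9
ee_pos: [0.562, 0.0526, 0.1104]
ee_rot: [[0.957, 0.291, -0.001], [0.291, -0.957, -0.0], [-0.001, -0.0, -1.0]]
force: [0.1, 0.3, -0.1]
finger_gap: 0.0005
finger_force: 0.0
```

```bash
python3 st.py
```

```text
tub TCP [ 60.1 126.4 110.4] F [ 0.16  0.26 -0.13] 3.9
```

{"op": "servo_tool", "data": {"increments": [{"grip":0,"delta_pos":[0,0.5,4],"angular":[0,0,0]},{"grip":0,"delta_pos":[0,1,8],"angular":[0,0,0]},{"grip":0,"delta_pos":[0,1.5,12],"angular":[0,0,0]},{"grip":0,"delta_pos":[0,2,16],"angular":[0,0,0]},{"grip":0,"delta_pos":[0,3,20],"angular":[0,0,0]},{"grip":0,"delta_pos":[0,3,20],"angular":[0,0,0]}]}}

```text
clock: 4.5
ee_pos: [0.563, 0.0497, 0.0905]
ee_rot: [[0.957, 0.29, -0.001], [0.29, -0.957, 0.001], [-0.0, -0.001, -1.0]]
force: [-0.2, 0.5, 0.7]
finger_gap: 0.0006
finger_force: 0.0
```

```bash
python3 st.py; python3 snap.py w5;  python3 st.py
```

```text
tub TCP [ 60.2 123.4  90.5] F [-0.09  0.54  0.72] 4.5
[0.5626 0.0501 0.0905] [-0.02  0.06 -0.8 ] 4.55
tub TCP [ 59.9 123.9  90.5] F [-0.01  0.06 -0.8 ] 4.55
```

View pics/w5.png

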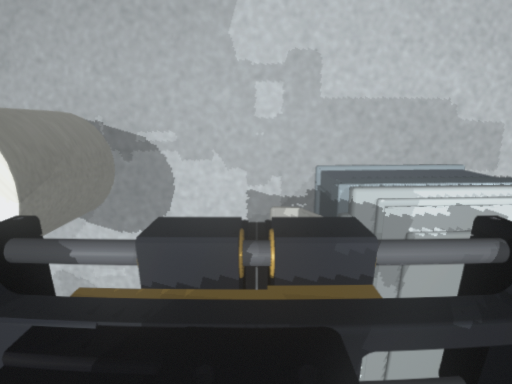

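The edge (271,208) has moved inward with the finger to about y' 116, so the clip is captured. Now pressing in and down, reading the force.

{"op": "servo_tool", "data": {"increments": [{"grip":0,"delta_pos":[0,2,1],"angular":[0,0,0]},{"grip":0,"delta_pos":[0,4,2],"angular":[0,0,0]},{"grip":0,"delta_pos":[0,6,3],"angular":[0,0,0]},{"grip":0,"delta_pos":[0,8,4],"angular":[0,0,0]},{"grip":0,"delta_pos":[0,8,4],"angular":[0,0,0]}]}}

```text
clock: 5.05
ee_pos: [0.5655, 0.0419, 0.0868]
ee_rot: [[0.957, 0.291, 0.0], [0.291, -0.957, -0.0], [0.0, 0.0, -1.0]]
force: [-0.1, -0.7, 0.8]
finger_gap: 0.0001
finger_force: 0.2
```

```bash
python3 st.py
```

```text
tub TCP [ 60.3 115.2  86.8] F [-0.25 -0.62  0.77] 5.05
```

{"op": "servo_tool", "data": {"increments": [{"grip":0,"delta_pos":[0,1.5,0.6],"angular":[0,0,0]},{"grip":0,"delta_pos":[0,3,1.2],"angular":[0,0,0]},{"grip":0,"delta_pos":[0,3,1.2],"angular":[0,0,0]}]}}

```text
clock: 5.35
ee_pos: [0.5664, 0.0391, 0.0857]
ee_rot: [[0.957, 0.291, 0.0], [0.291, -0.957, -0.0], [0.0, 0.0, -1.0]]
force: [-0.7, -0.4, 0.3]
finger_gap: 0.0005
finger_force: 0.2
```

```bash
python3 st.py
```

```text
tub TCP [ 60.3 112.3  85.7] F [-0.74 -0.19  0.32] 5.35
```

{"op": "servo_tool", "data": {"increments": [{"grip":0,"delta_pos":[0,1.5,0.3],"angular":[0,0,0]},{"grip":0,"delta_pos":[0,3,0.6],"angular":[0,0,0]},{"grip":0,"delta_pos":[0,3,0.6],"angular":[0,0,0]}]}}

```text
clock: 5.65
ee_pos: [0.5672, 0.0363, 0.0851]
ee_rot: [[0.957, 0.291, 0.0], [0.291, -0.957, -0.0], [-0.0, 0.0, -1.0]]
force: [-0.2, -0.1, 1.0]
finger_gap: 0.0004
finger_force: 0.3
```

```bash
python3 st.py
```

```text
tub TCP [ 60.3 109.3  85.1] F [-0.22 -0.01  1.05] 5.65
```

{"op": "servo_tool", "data": {"increments": [{"grip":0,"delta_pos":[0,1,0.2],"angular":[0,0,0]},{"grip":0,"delta_pos":[0,2,0.5],"angular":[0,0,0]},{"grip":0,"delta_pos":[0,2,0.5],"angular":[0,0,0]}]}}

```text
clock: 5.95
ee_pos: [0.5676, 0.0347, 0.0847]
ee_rot: [[0.957, 0.291, -0.0], [0.291, -0.957, 0.0], [-0.0, -0.0, -1.0]]
force: [-0.5, 0.6, 1.6]
finger_gap: 0.0004
finger_force: 0.9
```

```bash
python3 st.py; python3 snap.py w6
```

```text
tub TCP [ 60.2 107.7  84.7] F [-0.31  0.76  1.61] 5.95
[0.5677 0.0347 0.0847] [-0.1   0.79  1.22] 6.0
```

View pics/w6.png

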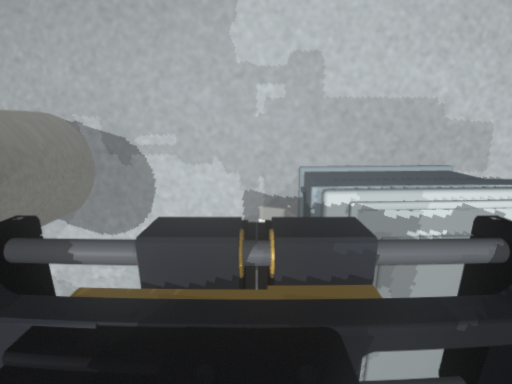

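```bash
python3 - <<'E'
from h import *
import pickle
b=np.load("box.npz")
for n,u in(("w4",[265,205]),("w5",[271,208]),("w6",[259,207])):
    m=pickle.load(open(f"pics/{n}.pkl","rb"))
    for z in(.06,.07,.08,.09,.1):
        P=onz(m,[u],z)[0];p=P[:2]-b["c"];print(n,z,(p@b["x"]*1000).round(1),(p@b["y"]*1000).round(1))
im=cv2.imread("pics/w6.png")[150:222,230:330];cv2.imwrite("pics/c6.png",cv2.resize(im,None,fx=7,fy=7,interpolation=cv2.INTER_CUBIC))
E
```

```text
w4 0.06 60.8 124.1
w4 0.07 63.7 124.4
w4 0.08 66.5 124.7
w4 0.09 69.4 125.0
w4 0.1 72.3 125.3
w5 0.06 70.7 113.2
w5 0.07 73.6 113.7
w5 0.08 76.6 114.3
w5 0.09 79.6 114.8
w5 0.1 82.6 115.4
w6 0.06 73.2 106.0
w6 0.07 76.1 106.1
w6 0.08 79.1 106.2
w6 0.09 82.0 106.3
w6 0.1 84.9 106.4
```

View pics/c6.png

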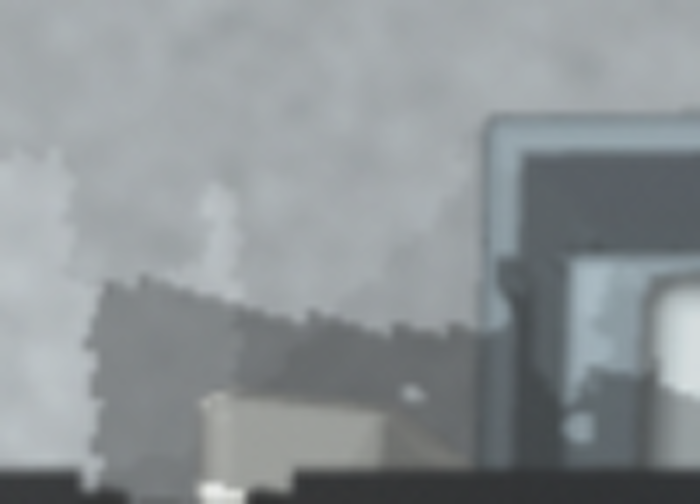

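The crop shows the tab (edge at col 259) lying nearly level. It is a strongly flared tab whose hook is just reaching the rim (about 0.26 rad). So the finger touches it with its taper. Next I press in short steps, in and down.

{"op": "servo_tool", "data": {"increments": [{"grip":0,"delta_pos":[0,1,0.3],"angular":[0,0,0]},{"grip":0,"delta_pos":[0,2,0.7],"angular":[0,0,0]},{"grip":0,"delta_pos":[0,2,0.7],"angular":[0,0,0]}]}}

```text
clock: 6.3
ee_pos: [0.5682, 0.0329, 0.0839]
ee_rot: [[0.957, 0.291, -0.0], [0.291, -0.957, 0.0], [-0.0, -0.001, -1.0]]
force: [-0.3, 3.3, 2.0]
finger_gap: 0.0004
finger_force: 1.5
```

```bash
python3 st.py
```

```text
tub TCP [ 60.2 105.8  83.9] F [0.65 3.23 1.98] 6.3
```

{"op": "servo_tool", "data": {"increments": [{"grip":0,"delta_pos":[0,0.7,0.2],"angular":[0,0,0]},{"grip":0,"delta_pos":[0,1.5,0.4],"angular":[0,0,0]},{"grip":0,"delta_pos":[0,1.5,0.4],"angular":[0,0,0]}]}}

```text
clock: 6.6
ee_pos: [0.5687, 0.0312, 0.0835]
ee_rot: [[0.957, 0.291, -0.0], [0.291, -0.957, 0.0], [-0.0, -0.0, -1.0]]
force: [-1.2, 3.3, 0.4]
finger_gap: 0.0008
finger_force: 1.5
```

{"op": "servo_tool", "data": {"increments": [{"grip":0,"delta_pos":[0,0.7,0.2],"angular":[0,0,0]},{"grip":0,"delta_pos":[0,1.5,0.4],"angular":[0,0,0]},{"grip":0,"delta_pos":[0,1.5,0.4],"angular":[0,0,0]}]}}

```text
clock: 6.9
ee_pos: [0.5693, 0.0294, 0.0831]
ee_rot: [[0.957, 0.292, 0.0], [0.292, -0.957, -0.001], [-0.0, 0.001, -1.0]]
force: [-0.4, 1.8, 1.8]
finger_gap: 0.0003
finger_force: 1.0
```

```bash
python3 st.py
```

```text
tub TCP [ 60.2 102.1  83.1] F [0.12 1.85 1.8 ] 6.9
```

{"op": "servo_tool", "data": {"increments": [{"grip":0,"delta_pos":[0,0.7,0.2],"angular":[0,0,0]},{"grip":0,"delta_pos":[0,1.5,0.4],"angular":[0,0,0]},{"grip":0,"delta_pos":[0,1.5,0.4],"angular":[0,0,0]}]}}

```text
clock: 7.2
ee_pos: [0.5696, 0.0282, 0.0827]
ee_rot: [[0.957, 0.291, -0.0], [0.291, -0.957, -0.0], [-0.0, -0.0, -1.0]]
force: [-0.5, 2.3, 1.2]
finger_gap: 0.0004
finger_force: 1.4
```

{"op": "servo_tool", "data": {"increments": [{"grip":0,"delta_pos":[0,0.7,0.2],"angular":[0,0,0]},{"grip":0,"delta_pos":[0,1.5,0.4],"angular":[0,0,0]},{"grip":0,"delta_pos":[0,1.5,0.4],"angular":[0,0,0]}]}}

```text
clock: 7.5
ee_pos: [0.5702, 0.0266, 0.0823]
ee_rot: [[0.957, 0.291, 0.0], [0.291, -0.957, -0.0], [0.0, 0.0, -1.0]]
force: [-0.4, 2.6, 0.5]
finger_gap: 0.0007
finger_force: 1.1
```

```bash
python3 st.py
```

```text
tub TCP [60.3 99.2 82.3] F [0.4  2.57 0.49] 7.5
```

{"op": "servo_tool", "data": {"increments": [{"grip":0,"delta_pos":[0,0.7,0.2],"angular":[0,0,0]},{"grip":0,"delta_pos":[0,1.5,0.4],"angular":[0,0,0]},{"grip":0,"delta_pos":[0,1.5,0.4],"angular":[0,0,0]}]}}

```text
clock: 7.8
ee_pos: [0.5708, 0.025, 0.0819]
ee_rot: [[0.957, 0.291, 0.0], [0.291, -0.957, -0.001], [0.0, 0.001, -1.0]]
force: [-0.9, 0.7, 1.1]
finger_gap: 0.0005
finger_force: 0.6
```

{"op": "servo_tool", "data": {"increments": [{"grip":0,"delta_pos":[0,0.7,0.1],"angular":[0,0,0]},{"grip":0,"delta_pos":[0,1.5,0.2],"angular":[0,0,0]},{"grip":0,"delta_pos":[0,1.5,0.2],"angular":[0,0,0]}]}}

```text
clock: 8.1
ee_pos: [0.571, 0.0243, 0.0818]
ee_rot: [[0.957, 0.291, 0.0], [0.291, -0.957, 0.001], [0.0, -0.001, -1.0]]
force: [-0.2, 3.3, 1.7]
finger_gap: 0.0005
finger_force: 1.5
```

```bash
python3 st.py; python3 snap.py w7; python3 - <<'E'
import cv2
im=cv2.imread("pics/w7.png")[150:222,230:330];cv2.imwrite("pics/c7.png",cv2.resize(im,None,fx=7,fy=7,interpolation=cv2.INTER_CUBIC))
E
```

```text
tub TCP [60.3 96.8 81.8] F [0.77 3.2  1.72] 8.1
[0.5709 0.0243 0.0818] [-0.59  3.67  1.31] 8.15
```

View pics/c7.png

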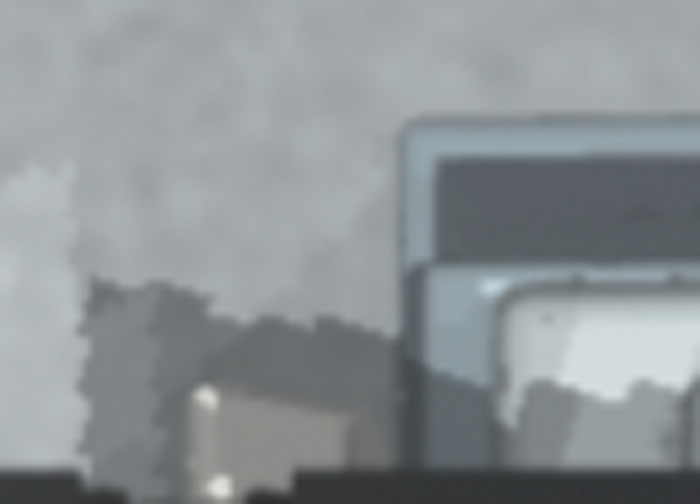

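Tab edge now at col 257 (crop col 190), about y' 95.5, with the flap lying near the rim. I'm pressing on carefully to confirm the hard stop.

{"op": "servo_tool", "data": {"increments": [{"grip":0,"delta_pos":[0,0.5,0],"angular":[0,0,0]},{"grip":0,"delta_pos":[0,1,0.2],"angular":[0,0,0]},{"grip":0,"delta_pos":[0,1,0.2],"angular":[0,0,0]}]}}

```text
clock: 8.45
ee_pos: [0.571, 0.0241, 0.0817]
ee_rot: [[0.957, 0.291, -0.0], [0.291, -0.957, 0.002], [0.0, -0.002, -1.0]]
force: [-0.6, 5.0, 2.3]
finger_gap: 0.0003
finger_force: 2.8
```

```bash
python3 st.py
```

```text
tub TCP [60.3 96.6 81.7] F [0.87 4.99 2.3 ] 8.45
```

```bash
python3 - <<'E'
from h import *
import pickle
b=np.load("box.npz")
m=pickle.load(open("pics/w7.pkl","rb"))
for nm,u in(("edge",[257.5,206]),("root",[280,209]),("flapend",[287,213]),("rimcorner",[287.5,167])):
    for z in(.065,.075,.085,.095,.105):
        P=onz(m,[u],z)[0];p=P[:2]-b["c"];print(nm,z,(p@b["x"]*1000).round(1),(p@b["y"]*1000).round(1))
E
```

```text
edge 0.065 76.3 96.2
edge 0.075 79.2 96.2
edge 0.085 82.1 96.2
edge 0.095 85.0 96.3
edge 0.105 87.9 96.3
root 0.065 74.2 81.3
root 0.075 77.2 82.2
root 0.085 80.2 83.1
root 0.095 83.2 84.0
root 0.105 86.2 84.9
flapend 0.065 71.4 76.6
flapend 0.075 74.6 77.8
flapend 0.085 77.8 78.9
flapend 0.095 80.9 80.1
flapend 0.105 84.1 81.2
rimcorner 0.065 102.0 77.1
rimcorner 0.075 103.5 78.2
rimcorner 0.085 104.9 79.3
rimcorner 0.095 106.3 80.4
rimcorner 0.105 107.7 81.6
```

{"op": "servo_tool", "data": {"increments": [{"grip":0,"delta_pos":[0,0.7,0],"angular":[0,0,0]},{"grip":0,"delta_pos":[0,1.5,0.3],"angular":[0,0,0]},{"grip":0,"delta_pos":[0,1.5,0.3],"angular":[0,0,0]}]}}

```text
clock: 8.75
ee_pos: [0.571, 0.0238, 0.0815]
ee_rot: [[0.957, 0.29, -0.001], [0.29, -0.957, 0.004], [-0.0, -0.004, -1.0]]
force: [-1.6, 9.9, 3.9]
finger_gap: 0.0004
finger_force: 4.5
```

```bash
python3 st.py
```

```text
tub TCP [60.2 96.3 81.5] F [1.41 9.94 3.92] 8.75
```

{"op": "servo_tool", "data": {"increments": [{"grip":0,"delta_pos":[0,-8,0],"angular":[0,0,0]},{"grip":0,"delta_pos":[0,-22,0],"angular":[0,0,0]},{"grip":0,"delta_pos":[0,-22,-40],"angular":[0,0,0]},{"grip":0,"delta_pos":[0,-20,-85],"angular":[0,0,0]},{"grip":0,"delta_pos":[0,-20,-120],"angular":[0,0,0]},{"grip":0,"delta_pos":[-22,18,-120],"angular":[0,0,0]},{"grip":0,"delta_pos":[-45,60,-120],"angular":[0,0,0]},{"grip":0,"delta_pos":[-70,102,-120],"angular":[0,0,0]},{"grip":0,"delta_pos":[-95,143,-120],"angular":[0,0,0]},{"grip":0,"delta_pos":[-118,185,-120],"angular":[0,0,0]}]}}

```text
clock: 9.75
ee_pos: [0.5117, -0.1911, 0.2012]
ee_rot: [[0.956, 0.292, -0.0], [0.292, -0.956, -0.001], [-0.001, 0.001, -1.0]]
force: [0.6, -0.6, 0.0]
finger_gap: 0.0006
finger_force: 0.0
```

{"op": "servo_tool", "data": {"increments": [{"grip":0,"delta_pos":[0,40,0],"angular":[0,0,0]},{"grip":0,"delta_pos":[0,40,20],"angular":[0,0,0]},{"grip":0,"delta_pos":[0,40,35],"angular":[0,0,0]},{"grip":0,"delta_pos":[0,40,35],"angular":[0,0,0]},{"grip":0,"delta_pos":[0,40,35],"angular":[0,0,0]}]}}

```text
clock: 10.25
ee_pos: [0.5242, -0.2277, 0.1661]
ee_rot: [[0.956, 0.292, -0.001], [0.292, -0.956, -0.0], [-0.001, -0.0, -1.0]]
force: [0.5, 0.6, -0.2]
finger_gap: 0.0004
finger_force: 0.0
```

```bash
python3 st.py
```

```text
tub TCP [ -58.6 -130.3  166.1] F [ 0.62  0.47 -0.16] 10.25
```

{"op": "servo_tool", "data": {"increments": [{"grip":0,"delta_pos":[0,1,12],"angular":[0,0,0]},{"grip":0,"delta_pos":[0,1,20],"angular":[0,0,0]},{"grip":0,"delta_pos":[0,1,28],"angular":[0,0,0]},{"grip":0,"delta_pos":[0,1,35],"angular":[0,0,0]},{"grip":0,"delta_pos":[0,0,40],"angular":[0,0,0]},{"grip":0,"delta_pos":[0,-1,46],"angular":[0,0,0]},{"grip":0,"delta_pos":[0,-2,51],"angular":[0,0,0]},{"grip":0,"delta_pos":[0,-3.5,55.5],"angular":[0,0,0]},{"grip":0,"delta_pos":[0,-3.5,55.5],"angular":[0,0,0]}]}}

```text
clock: 11.15
ee_pos: [0.5228, -0.2241, 0.1101]
ee_rot: [[0.957, 0.291, -0.001], [0.291, -0.957, 0.001], [-0.001, -0.001, -1.0]]
force: [-0.5, -0.8, 0.3]
finger_gap: 0.0007
finger_force: 0.0
```

{"op": "servo_tool", "data": {"increments": [{"grip":0,"delta_pos":[0,-0.5,4],"angular":[0,0,0]},{"grip":0,"delta_pos":[0,-1,8],"angular":[0,0,0]},{"grip":0,"delta_pos":[0,-1.5,12],"angular":[0,0,0]},{"grip":0,"delta_pos":[0,-2,16],"angular":[0,0,0]},{"grip":0,"delta_pos":[0,-3,20],"angular":[0,0,0]},{"grip":0,"delta_pos":[0,-3,20],"angular":[0,0,0]}]}}

```text
clock: 11.75
ee_pos: [0.5222, -0.2216, 0.0901]
ee_rot: [[0.956, 0.292, -0.001], [0.292, -0.956, -0.0], [-0.001, -0.0, -1.0]]
force: [-0.2, -0.2, 0.5]
finger_gap: 0.0005
finger_force: 0.0
```

{"op": "servo_tool", "data": {"increments": [{"grip":0,"delta_pos":[0,-2,1],"angular":[0,0,0]},{"grip":0,"delta_pos":[0,-4,2],"angular":[0,0,0]},{"grip":0,"delta_pos":[0,-6,3],"angular":[0,0,0]},{"grip":0,"delta_pos":[0,-8,4],"angular":[0,0,0]},{"grip":0,"delta_pos":[0,-8,4],"angular":[0,0,0]}]}}

```text
clock: 12.25
ee_pos: [0.52, -0.2138, 0.0867]
ee_rot: [[0.957, 0.291, -0.0], [0.291, -0.957, 0.0], [-0.0, -0.0, -1.0]]
force: [1.2, -0.3, 0.7]
finger_gap: 0.0003
finger_force: 0.1
```

```bash
python3 st.py
```

```text
tub TCP [ -58.5 -115.8   86.7] F [ 1.09 -0.69  0.74] 12.25
```

{"op": "servo_tool", "data": {"increments": [{"grip":0,"delta_pos":[0,-2,0.6],"angular":[0,0,0]},{"grip":0,"delta_pos":[0,-4,1.2],"angular":[0,0,0]},{"grip":0,"delta_pos":[0,-6,1.6],"angular":[0,0,0]},{"grip":0,"delta_pos":[0,-6,1.6],"angular":[0,0,0]}]}}

```text
clock: 12.65
ee_pos: [0.5182, -0.208, 0.0851]
ee_rot: [[0.957, 0.291, -0.0], [0.291, -0.957, 0.0], [-0.0, -0.0, -1.0]]
force: [0.6, -0.2, -0.6]
finger_gap: 0.0007
finger_force: 0.1
```

{"op": "servo_tool", "data": {"increments": [{"grip":0,"delta_pos":[0,-1,0.4],"angular":[0,0,0]},{"grip":0,"delta_pos":[0,-2,0.7],"angular":[0,0,0]},{"grip":0,"delta_pos":[0,-2,0.7],"angular":[0,0,0]}]}}

```text
clock: 12.95
ee_pos: [0.5178, -0.2063, 0.0844]
ee_rot: [[0.957, 0.291, -0.0], [0.291, -0.957, 0.0], [-0.0, -0.0, -1.0]]
force: [-0.2, -0.3, 0.0]
finger_gap: 0.0004
finger_force: 0.2
```

{"op": "servo_tool", "data": {"increments": [{"grip":0,"delta_pos":[0,-1,0.3],"angular":[0,0,0]},{"grip":0,"delta_pos":[0,-2,0.6],"angular":[0,0,0]},{"grip":0,"delta_pos":[0,-2,0.6],"angular":[0,0,0]}]}}

```text
clock: 13.25
ee_pos: [0.5172, -0.2044, 0.0838]
ee_rot: [[0.957, 0.291, -0.0], [0.291, -0.957, 0.0], [-0.0, -0.0, -1.0]]
force: [0.0, -0.9, -0.6]
finger_gap: 0.0005
finger_force: 0.3
```

```bash
python3 st.py
```

```text
tub TCP [ -58.4 -106.    83.8] F [-0.28 -0.91 -0.59] 13.25
```

{"op": "servo_tool", "data": {"increments": [{"grip":0,"delta_pos":[0,-1,0.2],"angular":[0,0,0]},{"grip":0,"delta_pos":[0,-2,0.4],"angular":[0,0,0]},{"grip":0,"delta_pos":[0,-2,0.4],"angular":[0,0,0]}]}}

```text
clock: 13.55
ee_pos: [0.517, -0.2031, 0.0836]
ee_rot: [[0.957, 0.292, 0.001], [0.292, -0.957, -0.001], [0.0, 0.001, -1.0]]
force: [-0.0, -2.3, 1.0]
finger_gap: 0.0009
finger_force: 0.9
```

{"op": "servo_tool", "data": {"increments": [{"grip":0,"delta_pos":[0,-1,0.2],"angular":[0,0,0]},{"grip":0,"delta_pos":[0,-2,0.4],"angular":[0,0,0]},{"grip":0,"delta_pos":[0,-2,0.4],"angular":[0,0,0]}]}}

```text
clock: 13.85
ee_pos: [0.5167, -0.2014, 0.0833]
ee_rot: [[0.957, 0.292, 0.001], [0.292, -0.957, -0.001], [0.001, 0.002, -1.0]]
force: [1.1, -3.4, 1.5]
finger_gap: 0.0007
finger_force: 1.7
```

```bash
python3 st.py
```

```text
tub TCP [ -58.  -103.    83.3] F [ 0.04 -3.56  1.49] 13.85
```

{"op": "servo_tool", "data": {"increments": [{"grip":0,"delta_pos":[0,-0.8,0.2],"angular":[0,0,0]},{"grip":0,"delta_pos":[0,-1.5,0.4],"angular":[0,0,0]},{"grip":0,"delta_pos":[0,-1.5,0.4],"angular":[0,0,0]}]}}

```text
clock: 14.15
ee_pos: [0.5163, -0.2, 0.0829]
ee_rot: [[0.957, 0.292, 0.002], [0.292, -0.957, -0.001], [0.001, 0.002, -1.0]]
force: [1.7, -5.0, 1.0]
finger_gap: 0.0003
finger_force: 2.1
```

{"op": "servo_tool", "data": {"increments": [{"grip":0,"delta_pos":[0,-0.8,0.2],"angular":[0,0,0]},{"grip":0,"delta_pos":[0,-1.5,0.4],"angular":[0,0,0]},{"grip":0,"delta_pos":[0,-1.5,0.4],"angular":[0,0,0]}]}}

```text
clock: 14.45
ee_pos: [0.5157, -0.1981, 0.0824]
ee_rot: [[0.957, 0.291, 0.001], [0.291, -0.957, -0.001], [0.001, 0.001, -1.0]]
force: [1.8, -4.9, 1.1]
finger_gap: 0.0005
finger_force: 1.9
```

```bash
python3 st.py
```

```text
tub TCP [-58.  -99.5  82.4] F [ 0.3  -5.21  1.1 ] 14.45
```

{"op": "servo_tool", "data": {"increments": [{"grip":0,"delta_pos":[0,-0.8,0.2],"angular":[0,0,0]},{"grip":0,"delta_pos":[0,-1.5,0.3],"angular":[0,0,0]},{"grip":0,"delta_pos":[0,-1.5,0.3],"angular":[0,0,0]}]}}

```text
clock: 14.75
ee_pos: [0.5153, -0.1968, 0.0821]
ee_rot: [[0.957, 0.292, 0.001], [0.292, -0.957, -0.001], [0.001, 0.001, -1.0]]
force: [1.9, -4.7, 1.1]
finger_gap: 0.0005
finger_force: 2.2
```

{"op": "servo_tool", "data": {"increments": [{"grip":0,"delta_pos":[0,-0.8,0.2],"angular":[0,0,0]},{"grip":0,"delta_pos":[0,-1.5,0.3],"angular":[0,0,0]},{"grip":0,"delta_pos":[0,-1.5,0.3],"angular":[0,0,0]}]}}

```text
clock: 15.05
ee_pos: [0.5136, -0.1937, 0.0813]
ee_rot: [[0.957, 0.291, -0.002], [0.291, -0.957, 0.002], [-0.001, -0.003, -1.0]]
force: [1.7, -1.6, 0.7]
finger_gap: 0.0005
finger_force: 0.9
```

```bash
python3 st.py
```

```text
tub TCP [-58.7 -94.7  81.3] F [ 1.13 -1.98  0.71] 15.05
```

{"op": "servo_tool", "data": {"increments": [{"grip":0,"delta_pos":[0,-0.8,0],"angular":[0,0,0]},{"grip":0,"delta_pos":[0,-1.5,0.2],"angular":[0,0,0]},{"grip":0,"delta_pos":[0,-1.5,0.2],"angular":[0,0,0]}]}}

```text
clock: 15.35
ee_pos: [0.5135, -0.1932, 0.0813]
ee_rot: [[0.957, 0.291, -0.001], [0.291, -0.957, 0.001], [-0.001, -0.001, -1.0]]
force: [1.0, -2.7, 0.9]
finger_gap: 0.0005
finger_force: 1.1
```

{"op": "servo_tool", "data": {"increments": [{"grip":0,"delta_pos":[0,-0.5,0],"angular":[0,0,0]},{"grip":0,"delta_pos":[0,-1,0.1],"angular":[0,0,0]},{"grip":0,"delta_pos":[0,-1,0.1],"angular":[0,0,0]}]}}

```text
clock: 15.65
ee_pos: [0.5136, -0.1931, 0.0814]
ee_rot: [[0.957, 0.292, 0.0], [0.292, -0.957, -0.001], [-0.0, 0.001, -1.0]]
force: [1.2, -3.9, 0.8]
finger_gap: 0.0002
finger_force: 2.1
```

```bash
python3 st.py
```

```text
tub TCP [-58.5 -94.1  81.4] F [ 0.03 -4.12  0.83] 15.65
```

{"op": "servo_tool", "data": {"increments": [{"grip":0,"delta_pos":[0,-0.8,0],"angular":[0,0,0]},{"grip":0,"delta_pos":[0,-1.5,0.2],"angular":[0,0,0]},{"grip":0,"delta_pos":[0,-1.5,0.2],"angular":[0,0,0]}]}}

```text
clock: 15.95
ee_pos: [0.5136, -0.1929, 0.0814]
ee_rot: [[0.956, 0.292, 0.001], [0.292, -0.956, -0.003], [0.0, 0.003, -1.0]]
force: [-0.0, -8.6, -0.2]
finger_gap: 0.0002
finger_force: 3.6
```

```bash
python3 st.py
```

```text
tub TCP [-58.4 -93.9  81.4] F [-2.57 -8.21 -0.16] 15.95
```

{"op": "servo_tool", "data": {"increments": [{"grip":0,"delta_pos":[0,8,0],"angular":[0,0,0]},{"grip":0,"delta_pos":[0,22,0],"angular":[0,0,0]},{"grip":0,"delta_pos":[0,22,-40],"angular":[0,0,0]},{"grip":0,"delta_pos":[0,20,-85],"angular":[0,0,0]},{"grip":0,"delta_pos":[0,20,-120],"angular":[0,0,0]},{"grip":0,"delta_pos":[0,-25,-120],"angular":[0,0,0]},{"grip":0,"delta_pos":[0,-70,-120],"angular":[0,0,0]},{"grip":0,"delta_pos":[0,-115,-120],"angular":[0,0,0]},{"grip":0,"delta_pos":[0,-160,-120],"angular":[0,0,0]},{"grip":0,"delta_pos":[0,-200,-120],"angular":[0,0,0]}]}}

```text
clock: 16.95
ee_pos: [0.4533, 0.0021, 0.201]
ee_rot: [[0.957, 0.291, -0.002], [0.291, -0.957, 0.002], [-0.002, -0.002, -1.0]]
force: [0.3, -0.4, -0.5]
finger_gap: 0.0006
finger_force: 0.0
```

{"op": "servo_tool", "data": {"increments": [{"grip":0,"delta_pos":[0,-22,0],"angular":[0,0,0]},{"grip":0,"delta_pos":[0,-22,20],"angular":[0,0,0]},{"grip":0,"delta_pos":[0,-22,35],"angular":[0,0,0]},{"grip":0,"delta_pos":[0,-22,35],"angular":[0,0,0]},{"grip":0,"delta_pos":[0,-22,35],"angular":[0,0,0]}]}}

```text
clock: 17.45
ee_pos: [0.4483, 0.0212, 0.166]
ee_rot: [[0.957, 0.291, -0.002], [0.291, -0.957, 0.001], [-0.001, -0.001, -1.0]]
force: [0.7, 0.1, 0.0]
finger_gap: 0.0006
finger_force: 0.0
```

```bash
python3 st.py
```

```text
tub TCP [-57.8 129.9 166. ] F [ 0.73 -0.1   0.04] 17.45
```

{"op": "servo_tool", "data": {"increments": [{"grip":0,"delta_pos":[0,-1,12],"angular":[0,0,0]},{"grip":0,"delta_pos":[0,-1,20],"angular":[0,0,0]},{"grip":0,"delta_pos":[0,-1,28],"angular":[0,0,0]},{"grip":0,"delta_pos":[0,-1,35],"angular":[0,0,0]},{"grip":0,"delta_pos":[0,0,40],"angular":[0,0,0]},{"grip":0,"delta_pos":[0,1,46],"angular":[0,0,0]},{"grip":0,"delta_pos":[0,2,51],"angular":[0,0,0]},{"grip":0,"delta_pos":[0,3.5,55.5],"angular":[0,0,0]},{"grip":0,"delta_pos":[0,3.5,55.5],"angular":[0,0,0]}]}}

```text
clock: 18.35
ee_pos: [0.4493, 0.0177, 0.1101]
ee_rot: [[0.957, 0.291, -0.001], [0.291, -0.957, 0.0], [-0.001, -0.0, -1.0]]
force: [-0.5, 0.4, -0.2]
finger_gap: 0.0005
finger_force: 0.0
```

{"op": "servo_tool", "data": {"increments": [{"grip":0,"delta_pos":[0,0.5,4],"angular":[0,0,0]},{"grip":0,"delta_pos":[0,1,8],"angular":[0,0,0]},{"grip":0,"delta_pos":[0,1.5,12],"angular":[0,0,0]},{"grip":0,"delta_pos":[0,2,16],"angular":[0,0,0]},{"grip":0,"delta_pos":[0,3,20],"angular":[0,0,0]},{"grip":0,"delta_pos":[0,3,20],"angular":[0,0,0]}]}}

```text
clock: 18.95
ee_pos: [0.4503, 0.0149, 0.0902]
ee_rot: [[0.957, 0.291, -0.001], [0.291, -0.957, 0.0], [-0.001, -0.0, -1.0]]
force: [0.4, 0.7, 0.6]
finger_gap: 0.0005
finger_force: 0.0
```

{"op": "servo_tool", "data": {"increments": [{"grip":0,"delta_pos":[0,2,1],"angular":[0,0,0]},{"grip":0,"delta_pos":[0,4,2],"angular":[0,0,0]},{"grip":0,"delta_pos":[0,6,3],"angular":[0,0,0]},{"grip":0,"delta_pos":[0,8,4],"angular":[0,0,0]},{"grip":0,"delta_pos":[0,10,4.5],"angular":[0,0,0]},{"grip":0,"delta_pos":[0,12,5],"angular":[0,0,0]},{"grip":0,"delta_pos":[0,12,5],"angular":[0,0,0]}]}}

```text
clock: 19.65
ee_pos: [0.4539, 0.0032, 0.0856]
ee_rot: [[0.957, 0.291, -0.0], [0.291, -0.957, -0.0], [-0.0, 0.0, -1.0]]
force: [-0.5, -1.1, 0.6]
finger_gap: 0.0004
finger_force: 0.1
```

{"op": "servo_tool", "data": {"increments": [{"grip":0,"delta_pos":[0,1,0.4],"angular":[0,0,0]},{"grip":0,"delta_pos":[0,2,0.7],"angular":[0,0,0]},{"grip":0,"delta_pos":[0,2,0.7],"angular":[0,0,0]}]}}

```text
clock: 19.95
ee_pos: [0.4545, 0.0015, 0.0849]
ee_rot: [[0.957, 0.291, 0.0], [0.291, -0.957, -0.0], [0.0, 0.0, -1.0]]
force: [-1.0, 0.5, -0.1]
finger_gap: 0.0005
finger_force: 0.2
```

```bash
python3 st.py
```

```text
tub TCP [-57.7 109.3  84.9] F [-0.81  0.77 -0.14] 19.95
```

{"op": "servo_tool", "data": {"increments": [{"grip":0,"delta_pos":[0,1,0.4],"angular":[0,0,0]},{"grip":0,"delta_pos":[0,2,0.7],"angular":[0,0,0]},{"grip":0,"delta_pos":[0,2,0.7],"angular":[0,0,0]}]}}

```text
clock: 20.25
ee_pos: [0.4551, -0.0004, 0.0842]
ee_rot: [[0.957, 0.291, 0.0], [0.291, -0.957, -0.0], [0.0, 0.0, -1.0]]
force: [0.3, -0.0, 0.8]
finger_gap: 0.0005
finger_force: 0.2
```

{"op": "servo_tool", "data": {"increments": [{"grip":0,"delta_pos":[0,1,0.3],"angular":[0,0,0]},{"grip":0,"delta_pos":[0,2,0.5],"angular":[0,0,0]},{"grip":0,"delta_pos":[0,2,0.5],"angular":[0,0,0]}]}}

```text
clock: 20.55
ee_pos: [0.4556, -0.0023, 0.0837]
ee_rot: [[0.957, 0.291, -0.0], [0.291, -0.957, -0.0], [-0.0, -0.0, -1.0]]
force: [-0.1, 0.8, -0.3]
finger_gap: 0.0005
finger_force: 0.2
```

{"op": "servo_tool", "data": {"increments": [{"grip":0,"delta_pos":[0,1,0.2],"angular":[0,0,0]},{"grip":0,"delta_pos":[0,2,0.4],"angular":[0,0,0]},{"grip":0,"delta_pos":[0,2,0.4],"angular":[0,0,0]}]}}

```text
clock: 20.85
ee_pos: [0.4562, -0.0043, 0.0833]
ee_rot: [[0.957, 0.291, 0.0], [0.291, -0.957, -0.0], [-0.0, 0.0, -1.0]]
force: [-0.4, 0.2, 0.1]
finger_gap: 0.0003
finger_force: 0.3
```

```bash
python3 st.py
```

```text
tub TCP [-57.7 103.2  83.3] F [-0.34  0.28  0.14] 20.85
```

{"op": "servo_tool", "data": {"increments": [{"grip":0,"delta_pos":[0,1,0.2],"angular":[0,0,0]},{"grip":0,"delta_pos":[0,2,0.3],"angular":[0,0,0]},{"grip":0,"delta_pos":[0,2,0.3],"angular":[0,0,0]}]}}

```text
clock: 21.15
ee_pos: [0.4565, -0.0058, 0.083]
ee_rot: [[0.957, 0.291, -0.001], [0.291, -0.957, 0.001], [-0.0, -0.001, -1.0]]
force: [-0.2, 2.4, 1.0]
finger_gap: 0.0004
finger_force: 1.1
```

{"op": "servo_tool", "data": {"increments": [{"grip":0,"delta_pos":[0,1,0.2],"angular":[0,0,0]},{"grip":0,"delta_pos":[0,2,0.3],"angular":[0,0,0]},{"grip":0,"delta_pos":[0,2,0.3],"angular":[0,0,0]}]}}

```text
clock: 21.45
ee_pos: [0.4569, -0.0078, 0.0826]
ee_rot: [[0.957, 0.291, -0.001], [0.291, -0.957, 0.0], [-0.001, -0.001, -1.0]]
force: [-1.0, 3.9, 0.1]
finger_gap: 0.0006
finger_force: 1.5
```

```bash
python3 st.py
```

```text
tub TCP [-58.1  99.6  82.6] F [0.18 4.01 0.11] 21.45
```

{"op": "servo_tool", "data": {"increments": [{"grip":0,"delta_pos":[0,0.8,0.2],"angular":[0,0,0]},{"grip":0,"delta_pos":[0,1.5,0.3],"angular":[0,0,0]},{"grip":0,"delta_pos":[0,1.5,0.3],"angular":[0,0,0]}]}}

```text
clock: 21.75
ee_pos: [0.4574, -0.0093, 0.0823]
ee_rot: [[0.957, 0.291, -0.001], [0.291, -0.957, 0.0], [-0.001, -0.001, -1.0]]
force: [-1.2, 4.4, -0.7]
finger_gap: 0.0005
finger_force: 1.7
```

{"op": "servo_tool", "data": {"increments": [{"grip":0,"delta_pos":[0,0.8,0.2],"angular":[0,0,0]},{"grip":0,"delta_pos":[0,1.5,0.3],"angular":[0,0,0]},{"grip":0,"delta_pos":[0,1.5,0.3],"angular":[0,0,0]}]}}

```text
clock: 22.05
ee_pos: [0.458, -0.011, 0.0821]
ee_rot: [[0.957, 0.291, -0.001], [0.291, -0.957, -0.0], [-0.001, -0.0, -1.0]]
force: [-2.1, 3.5, -0.3]
finger_gap: 0.0001
finger_force: 1.4
```

```bash
python3 st.py
```

```text
tub TCP [-58.   96.3  82.1] F [-0.98  3.94 -0.34] 22.05
```

{"op": "servo_tool", "data": {"increments": [{"grip":0,"delta_pos":[0,0.8,0.2],"angular":[0,0,0]},{"grip":0,"delta_pos":[0,1.5,0.4],"angular":[0,0,0]},{"grip":0,"delta_pos":[0,1.5,0.4],"angular":[0,0,0]}]}}

```text
clock: 22.35
ee_pos: [0.4587, -0.0125, 0.0817]
ee_rot: [[0.957, 0.291, -0.0], [0.291, -0.957, -0.0], [-0.0, 0.0, -1.0]]
force: [-2.0, 2.6, 0.8]
finger_gap: 0.0005
finger_force: 1.3
```

{"op": "servo_tool", "data": {"increments": [{"grip":0,"delta_pos":[0,0.8,0.2],"angular":[0,0,0]},{"grip":0,"delta_pos":[0,1.5,0.3],"angular":[0,0,0]},{"grip":0,"delta_pos":[0,1.5,0.3],"angular":[0,0,0]}]}}

```text
clock: 22.65
ee_pos: [0.4587, -0.013, 0.0816]
ee_rot: [[0.957, 0.291, -0.001], [0.291, -0.957, 0.001], [-0.0, -0.001, -1.0]]
force: [-2.2, 6.3, 2.0]
finger_gap: 0.0007
finger_force: 3.6
```

{"op": "servo_tool", "data": {"increments": [{"grip":0,"delta_pos":[0,0.8,0.1],"angular":[0,0,0]},{"grip":0,"delta_pos":[0,1.5,0.2],"angular":[0,0,0]},{"grip":0,"delta_pos":[0,1.5,0.2],"angular":[0,0,0]}]}}

```text
clock: 22.95
ee_pos: [0.4587, -0.0133, 0.0814]
ee_rot: [[0.957, 0.29, -0.001], [0.29, -0.957, 0.003], [-0.0, -0.003, -1.0]]
force: [-1.1, 11.7, 4.1]
finger_gap: 0.0004
finger_force: 6.2
```

```bash
python3 st.py
```

```text
tub TCP [-58.   93.9  81.4] F [ 2.37 11.52  4.08] 22.95
```

```bash
python3 snap.py w8; python3 - <<'E'
import cv2
for n in("w7","w8"):
    g=cv2.imread(f"pics/{n}.png",0)
    for r in(203,206,208,210,212,214,216): print(n,r,g[r,250:300:2].tolist())
E
```

```text
[ 0.4587 -0.0133  0.0815] [-0.58 11.93  3.43] 23.0
w7 203 [133, 119, 116, 114, 110, 105, 106, 106, 107, 107, 108, 108, 108, 107, 107, 109, 109, 107, 93, 74, 84, 115, 131, 148, 148]
w7 206 [130, 121, 110, 110, 189, 190, 128, 124, 115, 113, 110, 108, 108, 107, 107, 107, 107, 105, 97, 75, 83, 100, 101, 101, 102]
w7 208 [128, 117, 106, 115, 148, 168, 140, 140, 139, 137, 134, 131, 122, 117, 112, 111, 110, 104, 90, 73, 81, 100, 101, 101, 101]
w7 210 [130, 111, 109, 116, 143, 147, 140, 140, 139, 140, 140, 139, 140, 139, 133, 114, 111, 105, 91, 73, 81, 99, 101, 101, 100]
w7 212 [127, 126, 111, 115, 143, 147, 140, 139, 140, 140, 139, 139, 140, 139, 132, 108, 110, 107, 92, 71, 81, 99, 100, 100, 100]
w7 214 [123, 120, 108, 116, 142, 148, 140, 140, 140, 139, 140, 139, 140, 139, 132, 105, 111, 109, 92, 72, 82, 100, 100, 100, 100]
w7 216 [120, 109, 105, 121, 143, 148, 140, 140, 140, 139, 139, 121, 120, 119, 112, 90, 95, 97, 79, 67, 74, 87, 88, 88, 88]
w8 203 [109, 109, 113, 115, 115, 165, 209, 181, 122, 112, 108, 106, 103, 99, 97, 98, 98, 86, 88, 119, 97, 98, 104, 111, 142]
w8 206 [109, 110, 112, 114, 114, 118, 141, 174, 121, 115, 115, 114, 111, 107, 104, 99, 98, 84, 73, 91, 96, 95, 96, 94, 144]
w8 208 [112, 113, 113, 114, 114, 116, 130, 117, 115, 114, 114, 114, 102, 105, 108, 100, 98, 84, 73, 91, 96, 96, 96, 89, 114]
w8 210 [112, 113, 113, 113, 114, 116, 129, 114, 114, 114, 114, 114, 100, 103, 104, 100, 97, 83, 73, 91, 95, 96, 95, 88, 96]
w8 212 [112, 114, 113, 114, 113, 114, 129, 114, 115, 114, 115, 113, 98, 101, 104, 102, 97, 84, 73, 91, 95, 95, 94, 88, 97]
w8 214 [113, 113, 114, 113, 113, 114, 128, 114, 113, 114, 114, 115, 99, 97, 103, 104, 99, 83, 74, 89, 91, 91, 90, 85, 97]
w8 216 [112, 113, 113, 112, 111, 124, 128, 114, 113, 114, 113, 99, 87, 84, 93, 95, 89, 75, 76, 83, 86, 87, 88, 85, 86]
```

{"op": "servo_tool", "data": {"increments": [{"grip":0,"delta_pos":[0,-4,0],"angular":[0,0,0]},{"grip":0,"delta_pos":[0,-12,0],"angular":[0,0,0]},{"grip":0,"delta_pos":[0,-12,-6],"angular":[0,0,0]},{"grip":0,"delta_pos":[0,-12,-6],"angular":[0,0,0]}]}}

```text
clock: 23.4
ee_pos: [0.4572, -0.004, 0.088]
ee_rot: [[0.956, 0.292, 0.003], [0.292, -0.956, -0.001], [0.002, 0.002, -1.0]]
force: [-0.5, 0.6, 0.1]
finger_gap: 0.0004
finger_force: 0.0
```

```bash
python3 st.py; python3 snap.py w9; python3 - <<'E'
from h import *
import pickle
b=np.load("box.npz")
g=cv2.imread("pics/w9.png",0)
for r in(200,203,206,208,210,212,214,216): print(r,g[r,264:316:2].tolist())
# predicted columns of known home features at x'=-40, per picture
for n,sx in(("w7",76),("w8",-40),("w9",-40)):
    m=pickle.load(open(f"pics/{n}.pkl","rb"))
    f=lambda X,Y,Z:proj(m,np.r_[b["c"]+X/1e3*b["x"]+Y/1e3*b["y"],Z/1e3])[0].round(1)
    print(n,"root82",f(sx,82,82),"rim",f(sx,78,105),f(sx,78,88),"edge",[f(sx,y,70) for y in(88,92,96)])
E
```

```text
tub TCP [-56.8 103.2  88. ] F [-0.28  0.67  0.08] 23.4
[ 0.4571 -0.0041  0.0878] [-0.25  0.31  0.74] 23.45
200 [115, 113, 101, 101, 100, 109, 118, 112, 108, 105, 101, 98, 98, 98, 98, 86, 95, 91, 73, 92, 143, 160, 147, 143, 137, 122]
203 [114, 117, 115, 114, 115, 120, 128, 116, 116, 116, 114, 108, 106, 104, 101, 85, 94, 90, 71, 74, 108, 138, 141, 142, 132, 98]
206 [115, 115, 115, 116, 117, 121, 128, 116, 116, 116, 116, 117, 110, 106, 106, 104, 137, 113, 70, 73, 91, 97, 99, 102, 125, 91]
208 [114, 115, 115, 117, 117, 120, 128, 116, 116, 116, 116, 115, 107, 102, 105, 99, 102, 90, 69, 73, 92, 97, 97, 100, 124, 92]
210 [115, 115, 116, 115, 114, 119, 127, 116, 116, 116, 116, 115, 106, 97, 106, 105, 97, 87, 70, 73, 92, 97, 97, 96, 93, 91]
212 [115, 115, 115, 114, 112, 118, 127, 116, 115, 115, 116, 115, 103, 95, 101, 106, 103, 88, 68, 72, 88, 93, 93, 93, 87, 91]
214 [115, 114, 114, 113, 113, 122, 127, 115, 116, 116, 115, 115, 103, 96, 96, 106, 110, 92, 69, 75, 89, 98, 103, 104, 105, 99]
216 [113, 112, 113, 113, 101, 122, 109, 100, 100, 100, 100, 100, 89, 85, 85, 88, 95, 91, 66, 72, 90, 102, 106, 108, 111, 107]
w7 root82 [281.3 214.3] rim [292.8 227.9] [289.1 217.5] edge [array([270.3, 208.6]), array([264.1, 208.6]), array([257.8, 208.6])]
w8 root82 [276.6 210.7] rim [287.4 223.8] [284.3 213.8] edge [array([265.9, 205.2]), array([259.6, 205.2]), array([253.4, 205.2])]
w9 root82 [290.8 209.5] rim [303.4 221.8] [298.7 212.4] edge [array([279.5, 204.3]), array([273.5, 204.4]), array([267.4, 204.4])]
```

The numbers show clip3 stopped about 2–3 mm short, because the thicker upper part of the upright finger meets the flap first. I'll tilt the tool 15° so the tip leads. First I'll re-check the first clip with that tilt, then finish this one.

{"op": "servo_tool", "data": {"increments": [{"grip":0,"delta_pos":[0,-8,-2],"angular":[-4,0,0]},{"grip":0,"delta_pos":[35,-8,-2],"angular":[-8,0,0]},{"grip":0,"delta_pos":[70,-8,-2],"angular":[-12,0,0]},{"grip":0,"delta_pos":[100,-8,-2],"angular":[-15,0,0]},{"grip":0,"delta_pos":[116,-8,-2],"angular":[-15,0,0]},{"grip":0,"delta_pos":[116,-8,-2],"angular":[-15,0,0]}]}}

```text
clock: 24.05
ee_pos: [0.5679, 0.0386, 0.0895]
ee_rot: [[0.956, 0.282, 0.08], [0.293, -0.924, -0.247], [0.004, 0.26, -0.966]]
force: [0.0, -1.3, -0.1]
finger_gap: 0.0005
finger_force: 0.0
```

{"op": "servo_tool", "data": {"increments": [{"grip":0,"delta_pos":[0,2,0.5],"angular":[0,0,0]},{"grip":0,"delta_pos":[0,4,1],"angular":[0,0,0]},{"grip":0,"delta_pos":[0,4,1],"angular":[0,0,0]}]}}

```text
clock: 24.35
ee_pos: [0.5648, 0.0328, 0.0893]
ee_rot: [[0.957, 0.28, 0.074], [0.29, -0.924, -0.248], [-0.001, 0.259, -0.966]]
force: [-0.5, 0.0, -0.4]
finger_gap: 0.0008
finger_force: 0.0
```

```bash
python3 st.py
```

```text
tub TCP [ 56.9 106.7  89.3] F [-0.45  0.14 -0.42] 24.35
```

{"op": "servo_tool", "data": {"increments": [{"grip":0,"delta_pos":[0,1.5,0.4],"angular":[0,0,0]},{"grip":0,"delta_pos":[0,3,0.8],"angular":[0,0,0]},{"grip":0,"delta_pos":[0,3,0.8],"angular":[0,0,0]}]}}

```text
clock: 24.65
ee_pos: [0.5667, 0.0304, 0.0894]
ee_rot: [[0.957, 0.281, 0.075], [0.291, -0.924, -0.248], [0.0, 0.259, -0.966]]
force: [-0.1, 0.6, -0.1]
finger_gap: 0.0009
finger_force: 0.0
```

{"op": "servo_tool", "data": {"increments": [{"grip":0,"delta_pos":[0,1,0.3],"angular":[0,0,0]},{"grip":0,"delta_pos":[0,2,0.6],"angular":[0,0,0]},{"grip":0,"delta_pos":[0,2,0.6],"angular":[0,0,0]}]}}

```text
clock: 24.95
ee_pos: [0.5675, 0.0288, 0.0893]
ee_rot: [[0.957, 0.281, 0.075], [0.291, -0.924, -0.248], [0.0, 0.259, -0.966]]
force: [-0.7, -0.8, 0.8]
finger_gap: 0.0005
finger_force: 0.0
```

```bash
python3 st.py
```

```text
tub TCP [ 58.3 102.1  89.3] F [-0.95 -0.58  0.81] 24.95
```

{"op": "servo_tool", "data": {"increments": [{"grip":0,"delta_pos":[0,1,0.3],"angular":[0,0,0]},{"grip":0,"delta_pos":[0,2,0.6],"angular":[0,0,0]},{"grip":0,"delta_pos":[0,2,0.6],"angular":[0,0,0]}]}}

```text
clock: 25.25
ee_pos: [0.5681, 0.0268, 0.0892]
ee_rot: [[0.957, 0.281, 0.075], [0.291, -0.924, -0.248], [0.0, 0.259, -0.966]]
force: [-0.5, 0.2, -1.0]
finger_gap: 0.0005
finger_force: 0.0
```

{"op": "servo_tool", "data": {"increments": [{"grip":0,"delta_pos":[0,1,0.3],"angular":[0,0,0]},{"grip":0,"delta_pos":[0,2,0.6],"angular":[0,0,0]},{"grip":0,"delta_pos":[0,2,0.6],"angular":[0,0,0]}]}}

```text
clock: 25.55
ee_pos: [0.5687, 0.0247, 0.0891]
ee_rot: [[0.957, 0.281, 0.075], [0.291, -0.924, -0.248], [0.0, 0.259, -0.966]]
force: [0.4, 0.4, -0.1]
finger_gap: 0.0008
finger_force: 0.0
```

```bash
python3 st.py
```

```text
tub TCP [58.3 97.8 89.1] F [ 0.51  0.25 -0.13] 25.55
```

```bash
python3 snap.py w10; python3 - <<'E'
from h import *
import pickle
b=np.load("box.npz")
g=cv2.imread("pics/w10.png",0)
for r in range(190,220,3): print(r,g[r,210:312:3].tolist())
m=pickle.load(open("pics/w10.pkl","rb"))
f=lambda X,Y,Z:proj(m,np.r_[b["c"]+X/1e3*b["x"]+Y/1e3*b["y"],Z/1e3])[0].round(1)
for sx in(76,80):print(sx,"root82",f(sx,82,82),"hinge",f(sx,82,114),"rim",f(sx,78,88),"edge",[(y,f(sx,y,74)) for y in(88,92,96,100)],"out",f(sx,125,110), "tip",f(58,91.3,65))
E
```

```text
[0.5686 0.0248 0.0891] [ 0.62 -0.55  0.34] 25.6
190 [177, 181, 171, 157, 163, 179, 165, 158, 161, 165, 163, 152, 154, 151, 154, 151, 104, 88, 98, 81, 78, 86, 80, 86, 98, 99, 100, 99, 99, 144, 145, 145, 135, 129]
193 [171, 133, 147, 156, 175, 177, 141, 157, 152, 144, 157, 121, 135, 150, 123, 137, 104, 90, 98, 80, 77, 78, 77, 79, 78, 91, 99, 99, 97, 144, 145, 145, 127, 129]
196 [129, 129, 128, 127, 128, 128, 123, 115, 113, 109, 103, 105, 107, 105, 104, 102, 105, 91, 99, 79, 78, 77, 76, 77, 78, 91, 82, 98, 99, 143, 143, 145, 104, 132]
199 [129, 128, 125, 127, 128, 129, 116, 113, 108, 103, 103, 104, 105, 105, 113, 128, 120, 110, 110, 99, 91, 86, 81, 77, 76, 77, 93, 78, 87, 100, 98, 99, 101, 99]
202 [127, 128, 128, 127, 127, 128, 149, 110, 121, 140, 111, 147, 139, 109, 138, 148, 145, 145, 144, 145, 144, 143, 123, 113, 79, 75, 93, 76, 78, 95, 97, 97, 94, 96]
205 [128, 129, 129, 127, 128, 126, 116, 121, 149, 107, 121, 117, 104, 121, 136, 147, 145, 144, 145, 145, 145, 144, 117, 132, 134, 86, 81, 76, 77, 96, 96, 97, 92, 96]
208 [127, 128, 127, 125, 128, 128, 122, 106, 103, 103, 103, 104, 103,
[... 334 characters left out ...]
 99, 101, 133, 146, 144, 144, 144, 144, 144, 144, 116, 108, 110, 109, 109, 113, 112, 104, 97, 111, 114, 112]
217 [72, 71, 71, 71, 71, 70, 70, 66, 66, 65, 65, 98, 100, 100, 132, 147, 144, 159, 144, 144, 141, 80, 69, 66, 67, 66, 66, 66, 75, 68, 68, 67, 71, 62]
76 root82 [277.6 205.8] hinge [297.6 222. ] rim [286.9 207.9] edge [(88, array([265. , 203.3])), (92, array([259.1, 203.7])), (96, array([253.2, 204.1])), (100, array([247.2, 204.6]))] out [215.1 227.1] tip [256.6 225. ]
80 root82 [277.7 199.8] hinge [297.9 214.8] rim [287.1 201.7] edge [(88, array([265. , 197.4])), (92, array([259.1, 197.8])), (96, array([253.2, 198.2])), (100, array([247.1, 198.6]))] out [214.8 219.5] tip [256.6 225. ]
```

```bash
python3 - <<'E'
from h import *
for n in("w10","w2"):
    g=cv2.imread(f"pics/{n}.png")
    for r in range(212,262,3): print(n,r,[tuple(int(v) for v in g[r,c][::-1]) if c==256 else int(g[r,c].mean()) for c in range(240,276,3)]+[int(g[r,256].mean())])
E
```

```text
w10 212 [104, 102, 98, 100, 133, 145, 143, 144, 144, 144, 144, 143, 144]
w10 215 [99, 99, 99, 101, 131, 145, 144, 144, 144, 143, 143, 141, 143]
w10 218 [55, 97, 100, 100, 130, 145, 144, 161, 145, 140, 135, 53, 144]
w10 221 [51, 47, 47, 91, 111, 130, 122, 122, 107, 46, 48, 49, 137]
w10 224 [50, 45, 43, 46, 47, 53, 48, 47, 43, 43, 43, 48, 63]
w10 227 [49, 42, 42, 45, 45, 53, 47, 45, 44, 42, 42, 47, 63]
w10 230 [75, 67, 42, 45, 44, 51, 46, 45, 43, 40, 76, 68, 61]
w10 233 [102, 71, 41, 44, 43, 50, 45, 43, 43, 41, 87, 91, 61]
w10 236 [91, 67, 40, 43, 43, 51, 44, 43, 42, 40, 85, 102, 60]
w10 239 [92, 71, 44, 47, 45, 53, 47, 44, 46, 44, 86, 110, 65]
w10 242 [96, 72, 75, 72, 71, 72, 71, 72, 72, 72, 87, 120, 71]
w10 245 [110, 91, 91, 88, 85, 85, 86, 85, 85, 85, 98, 119, 85]
w10 248 [139, 96, 99, 100, 94, 94, 94, 94, 94, 93, 90, 131, 94]
w10 251 [145, 77, 85, 107, 100, 100, 101, 100, 100, 101, 105, 140, 100]
w10 254 [105, 75, 106, 110, 105, 104, 104, 104, 104, 105, 106, 148, 104]
w10 257 [103, 73, 109, 109, 104, 104, 104, 103, 103, 103, 109, 164, 105]
w10 260 [99, 75, 105, 104, 104, 103, 100, 
[... 426 characters left out ...]
59, 77]
w2 230 [78, 70, 56, 57, 58, 67, 59, 57, 55, 54, 85, 74, 79]
w2 233 [97, 73, 54, 56, 55, 64, 58, 55, 55, 53, 95, 92, 78]
w2 236 [89, 69, 52, 54, 53, 62, 55, 53, 53, 50, 92, 102, 76]
w2 239 [91, 73, 53, 53, 54, 63, 56, 53, 52, 51, 92, 107, 76]
w2 242 [93, 67, 65, 66, 66, 65, 72, 72, 71, 71, 90, 109, 67]
w2 245 [94, 71, 69, 70, 71, 86, 82, 82, 81, 81, 96, 113, 85]
w2 248 [96, 72, 72, 72, 90, 92, 92, 92, 90, 87, 99, 121, 93]
w2 251 [99, 75, 74, 82, 101, 100, 101, 101, 98, 95, 102, 136, 100]
w2 254 [101, 73, 73, 107, 109, 109, 109, 109, 107, 102, 107, 157, 109]
w2 257 [98, 71, 73, 104, 103, 104, 104, 103, 98, 98, 105, 164, 104]
w2 260 [96, 70, 80, 96, 96, 95, 95, 95, 91, 91, 100, 140, 95]
```

{"op": "servo_tool", "data": {"increments": [{"grip":0,"delta_pos":[0,-10,-2.6],"angular":[0,0,0]},{"grip":0,"delta_pos":[0,-18.4,-4.9],"angular":[0,0,0]},{"grip":0,"delta_pos":[0,-22,8.6],"angular":[0,0,0]},{"grip":0,"delta_pos":[0,-22,8.6],"angular":[0,0,0]}]}}

```text
clock: 26.0
ee_pos: [0.5615, 0.0437, 0.0733]
ee_rot: [[0.956, 0.283, 0.072], [0.292, -0.924, -0.248], [-0.004, 0.258, -0.966]]
force: [0.0, 0.7, -0.0]
finger_gap: 0.0003
finger_force: 0.0
```

{"op": "servo_tool", "data": {"increments": [{"grip":0,"delta_pos":[0,1.5,0.4],"angular":[0,0,0]},{"grip":0,"delta_pos":[0,3,0.8],"angular":[0,0,0]},{"grip":0,"delta_pos":[0,3,0.8],"angular":[0,0,0]}]}}

```text
clock: 26.3
ee_pos: [0.5643, 0.0397, 0.0752]
ee_rot: [[0.957, 0.281, 0.076], [0.291, -0.924, -0.248], [0.0, 0.259, -0.966]]
force: [0.7, 0.8, 0.3]
finger_gap: 0.0009
finger_force: 0.0
```

```bash
python3 st.py
```

```text
tub TCP [ 58.5 113.4  75.2] F [0.95 0.59 0.25] 26.3
```

{"op": "servo_tool", "data": {"increments": [{"grip":0,"delta_pos":[0,1,0.4],"angular":[0,0,0]},{"grip":0,"delta_pos":[0,2,0.8],"angular":[0,0,0]},{"grip":0,"delta_pos":[0,2,0.8],"angular":[0,0,0]}]}}

```text
clock: 26.6
ee_pos: [0.5647, 0.0378, 0.075]
ee_rot: [[0.957, 0.281, 0.076], [0.291, -0.924, -0.248], [0.0, 0.259, -0.966]]
force: [-0.0, 0.1, 0.3]
finger_gap: 0.0008
finger_force: 0.0
```

{"op": "servo_tool", "data": {"increments": [{"grip":0,"delta_pos":[0,1,0.4],"angular":[0,0,0]},{"grip":0,"delta_pos":[0,2,0.8],"angular":[0,0,0]},{"grip":0,"delta_pos":[0,2,0.8],"angular":[0,0,0]}]}}

```text
clock: 26.9
ee_pos: [0.5653, 0.0359, 0.0746]
ee_rot: [[0.957, 0.281, 0.075], [0.291, -0.924, -0.248], [0.0, 0.259, -0.966]]
force: [0.1, -0.6, -0.6]
finger_gap: 0.0004
finger_force: 0.0
```

```bash
python3 st.py
```

```text
tub TCP [ 58.3 109.5  74.6] F [-0.07 -0.62 -0.61] 26.9
```

{"op": "servo_tool", "data": {"increments": [{"grip":0,"delta_pos":[0,1,0.4],"angular":[0,0,0]},{"grip":0,"delta_pos":[0,2,0.7],"angular":[0,0,0]},{"grip":0,"delta_pos":[0,2,0.7],"angular":[0,0,0]}]}}

```text
clock: 27.2
ee_pos: [0.5659, 0.0339, 0.0745]
ee_rot: [[0.957, 0.281, 0.075], [0.291, -0.924, -0.248], [0.0, 0.259, -0.966]]
force: [0.2, -0.3, 0.1]
finger_gap: 0.0004
finger_force: 0.0
```

{"op": "servo_tool", "data": {"increments": [{"grip":0,"delta_pos":[0,1,0.4],"angular":[0,0,0]},{"grip":0,"delta_pos":[0,2,0.7],"angular":[0,0,0]},{"grip":0,"delta_pos":[0,2,0.7],"angular":[0,0,0]}]}}

```text
clock: 27.5
ee_pos: [0.5664, 0.0319, 0.0743]
ee_rot: [[0.957, 0.281, 0.075], [0.291, -0.924, -0.248], [0.0, 0.259, -0.966]]
force: [-0.5, 1.3, -0.2]
finger_gap: 0.0005
finger_force: 0.2
```

```bash
python3 st.py; python3 snap.py w11; python3 - <<'E'
from h import *
g=cv2.imread("pics/w11.png",0)
for r in range(196,228,3): print(r,g[r,222:312:3].tolist())
E
```

```text
tub TCP [ 58.3 105.4  74.3] F [-0.06  1.37 -0.18] 27.5
[0.5664 0.0319 0.0743] [ 0.03 -0.62 -0.1 ] 27.55
196 [130, 148, 160, 134, 137, 146, 116, 120, 126, 117, 111, 105, 106, 105, 104, 103, 104, 100, 97, 93, 78, 78, 90, 98, 79, 79, 77, 78, 77, 94]
199 [131, 128, 129, 131, 129, 128, 114, 116, 113, 111, 104, 106, 108, 106, 105, 103, 105, 99, 97, 92, 79, 77, 78, 77, 77, 78, 79, 77, 77, 91]
202 [130, 128, 127, 128, 129, 130, 117, 115, 107, 104, 105, 107, 106, 106, 105, 106, 107, 99, 97, 93, 78, 78, 77, 76, 76, 75, 77, 78, 79, 76]
205 [177, 167, 170, 175, 167, 159, 159, 150, 147, 150, 110, 104, 103, 105, 104, 105, 130, 156, 150, 158, 181, 153, 113, 107, 101, 94, 76, 75, 77, 75]
208 [130, 133, 147, 130, 132, 138, 107, 106, 111, 103, 103, 104, 102, 104, 106, 105, 149, 177, 165, 156, 148, 159, 146, 146, 145, 117, 110, 84, 74, 76]
211 [129, 130, 127, 127, 129, 129, 116, 106, 104, 103, 104, 105, 103, 104, 106, 104, 139, 155, 147, 157, 146, 146, 146, 146, 145, 112, 112, 114, 100, 76]
214 [129, 128, 126, 128, 128, 123, 118, 107, 103, 103, 103, 103, 101, 101, 102, 103, 138, 149, 145, 146, 146, 146, 146, 146, 145, 111, 109, 110, 114, 110]
217 [75, 75, 74, 75, 72, 72, 68, 103, 106, 104, 104, 102, 98, 101, 104, 106, 134, 81, 80, 80, 80, 80, 79, 79, 78, 66, 65, 64, 65, 66]
220 [52, 51, 53, 53, 52, 51, 52, 59, 63, 100, 99, 97, 98, 100, 92, 56, 81, 50, 49, 49, 49, 47, 49, 48, 47, 47, 47, 47, 47, 47]
223 [52, 51, 51, 52, 52, 51, 49, 45, 45, 49, 49, 51, 49, 48, 48, 44, 43, 48, 49, 48, 48, 48, 46, 46, 48, 46, 47, 47, 47, 47]
226 [51, 51, 51, 51, 51, 51, 47, 45, 44, 46, 46, 50, 47, 45, 45, 43, 42, 48, 47, 47, 47, 47, 48, 47, 47, 45, 46, 46, 45, 46]
```

{"op": "servo_tool", "data": {"increments": [{"grip":0,"delta_pos":[0,1,0.3],"angular":[0,0,0]},{"grip":0,"delta_pos":[0,2,0.6],"angular":[0,0,0]},{"grip":0,"delta_pos":[0,2,0.6],"angular":[0,0,0]}]}}

```text
clock: 27.85
ee_pos: [0.5666, 0.0313, 0.074]
ee_rot: [[0.957, 0.281, 0.075], [0.291, -0.925, -0.246], [0.001, 0.257, -0.966]]
force: [-0.5, 5.0, 0.3]
finger_gap: 0.0005
finger_force: 2.8
```

```bash
python3 st.py
```

```text
tub TCP [ 58.2 104.7  74. ] F [1.01 4.89 0.33] 27.85
```

{"op": "servo_tool", "data": {"increments": [{"grip":0,"delta_pos":[0,0.8,0.3],"angular":[0,0,0]},{"grip":0,"delta_pos":[0,1.5,0.6],"angular":[0,0,0]},{"grip":0,"delta_pos":[0,1.5,0.6],"angular":[0,0,0]}]}}

```text
clock: 28.15
ee_pos: [0.5667, 0.0309, 0.0738]
ee_rot: [[0.957, 0.28, 0.075], [0.29, -0.925, -0.244], [0.001, 0.255, -0.967]]
force: [-2.2, 9.3, 3.0]
finger_gap: 0.0003
finger_force: 5.0
```

```bash
python3 st.py
```

```text
tub TCP [ 58.2 104.3  73.8] F [0.65 9.57 3.03] 28.15
```

{"op": "servo_tool", "data": {"increments": [{"grip":0,"delta_pos":[0,-7,-2],"angular":[0,0,0]},{"grip":0,"delta_pos":[-10,-14,-3.6],"angular":[0,0,0]},{"grip":0,"delta_pos":[-50,-14,-3.6],"angular":[0,0,0]},{"grip":0,"delta_pos":[-90,-14,-3],"angular":[0,0,0]},{"grip":0,"delta_pos":[-116,-14,-2.5],"angular":[0,0,0]},{"grip":0,"delta_pos":[-116,-14,-1.8],"angular":[0,0,0]},{"grip":0,"delta_pos":[-116,-10,-0.8],"angular":[0,0,0]},{"grip":0,"delta_pos":[-116,-6,0.2],"angular":[0,0,0]},{"grip":0,"delta_pos":[-116,-3,1],"angular":[0,0,0]},{"grip":0,"delta_pos":[-116,-3,1],"angular":[0,0,0]}]}}

```text
clock: 29.15
ee_pos: [0.4572, -0.0033, 0.0724]
ee_rot: [[0.957, 0.281, 0.077], [0.291, -0.924, -0.248], [0.001, 0.259, -0.966]]
force: [0.7, -0.5, 0.4]
finger_gap: 0.0004
finger_force: 0.0
```

```bash
python3 st.py
```

```text
tub TCP [-56.5 103.9  72.4] F [ 0.53 -0.67  0.37] 29.15
```

{"op": "servo_tool", "data": {"increments": [{"grip":0,"delta_pos":[0,1,0.4],"angular":[0,0,0]},{"grip":0,"delta_pos":[0,2,0.8],"angular":[0,0,0]},{"grip":0,"delta_pos":[0,2,0.8],"angular":[0,0,0]}]}}

```text
clock: 29.45
ee_pos: [0.4565, -0.0049, 0.072]
ee_rot: [[0.957, 0.281, 0.075], [0.291, -0.924, -0.248], [0.0, 0.259, -0.966]]
force: [0.4, -0.2, 0.2]
finger_gap: 0.0003
finger_force: 0.0
```

{"op": "servo_tool", "data": {"increments": [{"grip":0,"delta_pos":[0,1,0.4],"angular":[0,0,0]},{"grip":0,"delta_pos":[0,2,0.8],"angular":[0,0,0]},{"grip":0,"delta_pos":[0,2,0.8],"angular":[0,0,0]}]}}

```text
clock: 29.75
ee_pos: [0.4571, -0.007, 0.0718]
ee_rot: [[0.957, 0.281, 0.075], [0.291, -0.924, -0.248], [0.0, 0.259, -0.966]]
force: [-0.2, 1.0, 0.5]
finger_gap: 0.0005
finger_force: 0.0
```

{"op": "servo_tool", "data": {"increments": [{"grip":0,"delta_pos":[0,0.8,0.3],"angular":[0,0,0]},{"grip":0,"delta_pos":[0,1.5,0.6],"angular":[0,0,0]},{"grip":0,"delta_pos":[0,1.5,0.6],"angular":[0,0,0]}]}}

```text
clock: 30.05
ee_pos: [0.4576, -0.0085, 0.0716]
ee_rot: [[0.957, 0.281, 0.075], [0.291, -0.924, -0.248], [0.0, 0.259, -0.966]]
force: [0.4, -0.5, -0.4]
finger_gap: 0.0005
finger_force: 0.0
```

```bash
python3 st.py
```

```text
tub TCP [-57.7  98.8  71.6] F [ 0.23 -0.59 -0.37] 30.05
```

{"op": "servo_tool", "data": {"increments": [{"grip":0,"delta_pos":[0,0.8,0.3],"angular":[0,0,0]},{"grip":0,"delta_pos":[0,1.5,0.6],"angular":[0,0,0]},{"grip":0,"delta_pos":[0,1.5,0.6],"angular":[0,0,0]}]}}

```text
clock: 30.35
ee_pos: [0.4579, -0.01, 0.0714]
ee_rot: [[0.957, 0.281, 0.075], [0.291, -0.924, -0.248], [-0.0, 0.259, -0.966]]
force: [-0.5, 0.7, 0.7]
finger_gap: 0.0002
finger_force: 0.3
```

{"op": "servo_tool", "data": {"increments": [{"grip":0,"delta_pos":[0,0.8,0.3],"angular":[0,0,0]},{"grip":0,"delta_pos":[0,1.5,0.6],"angular":[0,0,0]},{"grip":0,"delta_pos":[0,1.5,0.6],"angular":[0,0,0]}]}}

```text
clock: 30.65
ee_pos: [0.4582, -0.011, 0.0711]
ee_rot: [[0.957, 0.281, 0.076], [0.291, -0.924, -0.247], [0.001, 0.258, -0.966]]
force: [-0.3, 4.6, 1.1]
finger_gap: 0.0007
finger_force: 2.4
```

```bash
python3 st.py
```

```text
tub TCP [-57.8  96.2  71.1] F [1.03 4.48 1.12] 30.65
```

{"op": "servo_tool", "data": {"increments": [{"grip":0,"delta_pos":[0,0.7,0.3],"angular":[0,0,0]},{"grip":0,"delta_pos":[0,1.4,0.6],"angular":[0,0,0]},{"grip":0,"delta_pos":[0,1.4,0.6],"angular":[0,0,0]}]}}

```text
clock: 30.95
ee_pos: [0.4583, -0.0115, 0.0709]
ee_rot: [[0.957, 0.281, 0.076], [0.291, -0.925, -0.245], [0.001, 0.257, -0.966]]
force: [-1.1, 9.8, 4.3]
finger_gap: 0.0001
finger_force: 5.2
```

```bash
python3 st.py
```

```text
tub TCP [-57.9  95.7  70.9] F [1.88 9.69 4.33] 30.95
```

{"op": "servo_tool", "data": {"increments": [{"grip":0,"delta_pos":[0,-9,-2.5],"angular":[0,0,0]},{"grip":0,"delta_pos":[0,-19.3,-5.2],"angular":[0,0,0]},{"grip":0,"delta_pos":[0,-9.3,-45],"angular":[5,0,0]},{"grip":0,"delta_pos":[0,2.7,-90],"angular":[10,0,0]},{"grip":0,"delta_pos":[0,14.4,-131],"angular":[15,0,0]},{"grip":0,"delta_pos":[0,14.4,-131],"angular":[15,0,0]}]}}

```text
clock: 31.55
ee_pos: [0.4572, 0.0042, 0.2059]
ee_rot: [[0.957, 0.289, 0.01], [0.289, -0.957, -0.0], [0.01, 0.003, -1.0]]
force: [0.4, -0.8, -1.0]
finger_gap: 0.0006
finger_force: 0.0
```

{"op": "servo_tool", "data": {"increments": [{"grip":0,"delta_pos":[19,41,0],"angular":[0,0,0]},{"grip":0,"delta_pos":[39,82,0],"angular":[0,0,0]},{"grip":0,"delta_pos":[58,123,0],"angular":[0,0,0]},{"grip":0,"delta_pos":[78,164,0],"angular":[0,0,0]},{"grip":0,"delta_pos":[97,204,0],"angular":[0,0,0]},{"grip":0,"delta_pos":[116,244,0],"angular":[0,0,0]},{"grip":0,"delta_pos":[116,244,20],"angular":[0,0,0]},{"grip":0,"delta_pos":[116,244,30],"angular":[0,0,0]},{"grip":0,"delta_pos":[116,244,30],"angular":[0,0,0]}]}}

```text
clock: 32.45
ee_pos: [0.6327, -0.1917, 0.1685]
ee_rot: [[0.956, 0.292, -0.007], [0.292, -0.956, 0.003], [-0.005, -0.005, -1.0]]
force: [0.7, 0.6, -0.2]
finger_gap: 0.0004
finger_force: 0.0
```

```bash
python3 st.py
```

```text
tub TCP [  55.7 -127.9  168.5] F [ 0.86  0.41 -0.23] 32.45
```

{"op": "servo_tool", "data": {"increments": [{"grip":0,"delta_pos":[1,2,12],"angular":[0,0,0]},{"grip":0,"delta_pos":[1,2,22],"angular":[0,0,0]},{"grip":0,"delta_pos":[1,2,31],"angular":[0,0,0]},{"grip":0,"delta_pos":[1,2,38],"angular":[0,0,0]},{"grip":0,"delta_pos":[1,1,44],"angular":[0,0,0]},{"grip":0,"delta_pos":[1,0,49],"angular":[0,0,0]},{"grip":0,"delta_pos":[1,-1,54],"angular":[0,0,0]},{"grip":0,"delta_pos":[1,-2.5,58.5],"angular":[0,0,0]},{"grip":0,"delta_pos":[1,-2.5,58.5],"angular":[0,0,0]}]}}

```text
clock: 33.35
ee_pos: [0.6349, -0.1904, 0.1122]
ee_rot: [[0.957, 0.291, -0.001], [0.291, -0.957, 0.001], [-0.001, -0.001, -1.0]]
force: [0.0, 0.5, -0.3]
finger_gap: 0.0002
finger_force: 0.0
```

```bash
python3 st.py
```

```text
tub TCP [  58.3 -127.3  112.2] F [ 0.18  0.5  -0.31] 33.35
```

Same proven path as before, from (127,112) to (124,90) to (113,86).

{"op": "servo_tool", "data": {"increments": [{"grip":0,"delta_pos":[0,-0.5,5],"angular":[0,0,0]},{"grip":0,"delta_pos":[0,-1,9],"angular":[0,0,0]},{"grip":0,"delta_pos":[0,-1.5,13],"angular":[0,0,0]},{"grip":0,"delta_pos":[0,-2,17],"angular":[0,0,0]},{"grip":0,"delta_pos":[0,-3,21.5],"angular":[0,0,0]},{"grip":0,"delta_pos":[0,-3,21.5],"angular":[0,0,0]}]}}

```text
clock: 33.95
ee_pos: [0.634, -0.1877, 0.0904]
ee_rot: [[0.957, 0.292, -0.001], [0.292, -0.957, 0.0], [-0.001, -0.001, -1.0]]
force: [0.5, -0.2, 0.1]
finger_gap: 0.0001
finger_force: 0.0
```

{"op": "servo_tool", "data": {"increments": [{"grip":0,"delta_pos":[0,-2,1],"angular":[0,0,0]},{"grip":0,"delta_pos":[0,-4,2],"angular":[0,0,0]},{"grip":0,"delta_pos":[0,-6,3],"angular":[0,0,0]},{"grip":0,"delta_pos":[0,-8,4],"angular":[0,0,0]},{"grip":0,"delta_pos":[0,-10,4.5],"angular":[0,0,0]},{"grip":0,"delta_pos":[0,-12,5],"angular":[0,0,0]},{"grip":0,"delta_pos":[0,-12,5],"angular":[0,0,0]}]}}

```text
clock: 34.65
ee_pos: [0.6308, -0.176, 0.0862]
ee_rot: [[0.957, 0.292, -0.0], [0.292, -0.957, 0.0], [-0.0, -0.0, -1.0]]
force: [0.1, -0.3, -0.1]
finger_gap: 0.0006
finger_force: 0.1
```

{"op": "servo_tool", "data": {"increments": [{"grip":0,"delta_pos":[0,-1,0.4],"angular":[0,0,0]},{"grip":0,"delta_pos":[0,-2,0.7],"angular":[0,0,0]},{"grip":0,"delta_pos":[0,-2,0.7],"angular":[0,0,0]}]}}

```text
clock: 34.95
ee_pos: [0.6303, -0.1744, 0.0855]
ee_rot: [[0.957, 0.291, -0.0], [0.291, -0.957, 0.0], [-0.0, -0.0, -1.0]]
force: [-0.5, -1.0, -0.3]
finger_gap: 0.0002
finger_force: 0.2
```

{"op": "servo_tool", "data": {"increments": [{"grip":0,"delta_pos":[0,-1,0.4],"angular":[0,0,0]},{"grip":0,"delta_pos":[0,-2,0.7],"angular":[0,0,0]},{"grip":0,"delta_pos":[0,-2,0.7],"angular":[0,0,0]}]}}

```text
clock: 35.25
ee_pos: [0.6297, -0.1724, 0.0848]
ee_rot: [[0.957, 0.291, -0.0], [0.291, -0.957, 0.0], [-0.0, -0.0, -1.0]]
force: [0.4, -0.2, 0.3]
finger_gap: 0.0003
finger_force: 0.2
```

```bash
python3 st.py
```

```text
tub TCP [  58.5 -108.5   84.8] F [ 0.32 -0.35  0.28] 35.25
```

{"op": "servo_tool", "data": {"increments": [{"grip":0,"delta_pos":[0,-1,0.3],"angular":[0,0,0]},{"grip":0,"delta_pos":[0,-2,0.6],"angular":[0,0,0]},{"grip":0,"delta_pos":[0,-2,0.6],"angular":[0,0,0]}]}}

```text
clock: 35.55
ee_pos: [0.6292, -0.1705, 0.0842]
ee_rot: [[0.957, 0.291, -0.0], [0.291, -0.957, 0.0], [-0.0, -0.0, -1.0]]
force: [0.2, -0.9, 0.0]
finger_gap: 0.0006
finger_force: 0.3
```

{"op": "servo_tool", "data": {"increments": [{"grip":0,"delta_pos":[0,-1,0.2],"angular":[0,0,0]},{"grip":0,"delta_pos":[0,-2,0.4],"angular":[0,0,0]},{"grip":0,"delta_pos":[0,-2,0.4],"angular":[0,0,0]}]}}

```text
clock: 35.85
ee_pos: [0.6285, -0.1686, 0.0838]
ee_rot: [[0.957, 0.291, -0.0], [0.291, -0.957, 0.0], [-0.0, -0.0, -1.0]]
force: [-0.0, -1.2, -0.2]
finger_gap: 0.0005
finger_force: 0.3
```

{"op": "servo_tool", "data": {"increments": [{"grip":0,"delta_pos":[0,-0.8,0.2],"angular":[0,0,0]},{"grip":0,"delta_pos":[0,-1.5,0.4],"angular":[0,0,0]},{"grip":0,"delta_pos":[0,-1.5,0.4],"angular":[0,0,0]}]}}

```text
clock: 36.15
ee_pos: [0.6282, -0.1672, 0.0834]
ee_rot: [[0.957, 0.291, -0.0], [0.291, -0.957, 0.0], [-0.0, -0.0, -1.0]]
force: [0.1, -1.0, -0.7]
finger_gap: 0.0004
finger_force: 0.3
```

```bash
python3 st.py
```

```text
tub TCP [  58.6 -103.1   83.4] F [-0.17 -1.04 -0.7 ] 36.15
```

{"op": "servo_tool", "data": {"increments": [{"grip":0,"delta_pos":[0,-0.8,0.2],"angular":[0,0,0]},{"grip":0,"delta_pos":[0,-1.5,0.3],"angular":[0,0,0]},{"grip":0,"delta_pos":[0,-1.5,0.3],"angular":[0,0,0]}]}}

```text
clock: 36.45
ee_pos: [0.6277, -0.1658, 0.0831]
ee_rot: [[0.957, 0.291, -0.0], [0.291, -0.957, 0.0], [-0.0, -0.0, -1.0]]
force: [-0.4, -0.7, -0.4]
finger_gap: 0.0004
finger_force: 0.3
```

{"op": "servo_tool", "data": {"increments": [{"grip":0,"delta_pos":[0,-0.8,0.2],"angular":[0,0,0]},{"grip":0,"delta_pos":[0,-1.5,0.3],"angular":[0,0,0]},{"grip":0,"delta_pos":[0,-1.5,0.3],"angular":[0,0,0]}]}}

```text
clock: 36.75
ee_pos: [0.6273, -0.1645, 0.0829]
ee_rot: [[0.957, 0.291, 0.0], [0.291, -0.957, -0.0], [0.0, 0.0, -1.0]]
force: [0.5, -1.1, -0.7]
finger_gap: 0.0006
finger_force: 0.6
```

{"op": "servo_tool", "data": {"increments": [{"grip":0,"delta_pos":[0,-0.8,0.2],"angular":[0,0,0]},{"grip":0,"delta_pos":[0,-1.5,0.3],"angular":[0,0,0]},{"grip":0,"delta_pos":[0,-1.5,0.3],"angular":[0,0,0]}]}}

```text
clock: 37.05
ee_pos: [0.6272, -0.1636, 0.0827]
ee_rot: [[0.957, 0.291, 0.001], [0.291, -0.957, -0.001], [0.0, 0.001, -1.0]]
force: [0.8, -3.0, -1.3]
finger_gap: 0.0003
finger_force: 1.5
```

```bash
python3 st.py
```

```text
tub TCP [ 58.7 -99.4  82.7] F [-0.08 -3.12 -1.34] 37.05
```

{"op": "servo_tool", "data": {"increments": [{"grip":0,"delta_pos":[0,-0.8,0.2],"angular":[0,0,0]},{"grip":0,"delta_pos":[0,-1.5,0.4],"angular":[0,0,0]},{"grip":0,"delta_pos":[0,-1.5,0.4],"angular":[0,0,0]}]}}

```text
clock: 37.35
ee_pos: [0.6269, -0.1623, 0.0824]
ee_rot: [[0.957, 0.292, 0.001], [0.292, -0.957, -0.001], [0.001, 0.002, -1.0]]
force: [1.3, -4.9, -0.2]
finger_gap: 0.0004
finger_force: 2.2
```

{"op": "servo_tool", "data": {"increments": [{"grip":0,"delta_pos":[0,-0.8,0.2],"angular":[0,0,0]},{"grip":0,"delta_pos":[0,-1.5,0.4],"angular":[0,0,0]},{"grip":0,"delta_pos":[0,-1.5,0.4],"angular":[0,0,0]}]}}

```text
clock: 37.65
ee_pos: [0.6265, -0.1609, 0.082]
ee_rot: [[0.957, 0.292, 0.001], [0.292, -0.957, -0.001], [0.001, 0.002, -1.0]]
force: [1.4, -5.1, -0.4]
finger_gap: 0.0006
finger_force: 2.4
```

```bash
python3 st.py
```

```text
tub TCP [ 58.9 -96.6  82. ] F [-0.17 -5.32 -0.43] 37.65
```

{"op": "servo_tool", "data": {"increments": [{"grip":0,"delta_pos":[0,-0.8,0.2],"angular":[0,0,0]},{"grip":0,"delta_pos":[0,-1.5,0.4],"angular":[0,0,0]},{"grip":0,"delta_pos":[0,-1.5,0.4],"angular":[0,0,0]}]}}

```text
clock: 37.95
ee_pos: [0.6263, -0.1599, 0.0817]
ee_rot: [[0.957, 0.292, 0.002], [0.292, -0.956, -0.002], [0.001, 0.003, -1.0]]
force: [1.9, -6.1, -0.5]
finger_gap: 0.0006
finger_force: 2.8
```

{"op": "servo_tool", "data": {"increments": [{"grip":0,"delta_pos":[0,-0.8,0.2],"angular":[0,0,0]},{"grip":0,"delta_pos":[0,-1.5,0.3],"angular":[0,0,0]},{"grip":0,"delta_pos":[0,-1.5,0.3],"angular":[0,0,0]}]}}

```text
clock: 38.25
ee_pos: [0.6256, -0.1577, 0.0812]
ee_rot: [[0.957, 0.291, 0.001], [0.291, -0.957, -0.001], [0.001, 0.001, -1.0]]
force: [1.6, -5.1, 0.7]
finger_gap: 0.0005
finger_force: 2.5
```

```bash
python3 st.py
```

```text
tub TCP [ 59.  -93.2  81.2] F [ 0.04 -5.32  0.71] 38.25
```

{"op": "servo_tool", "data": {"increments": [{"grip":0,"delta_pos":[0,-0.8,0.2],"angular":[0,0,0]},{"grip":0,"delta_pos":[0,-1.5,0.3],"angular":[0,0,0]},{"grip":0,"delta_pos":[0,-1.5,0.3],"angular":[0,0,0]}]}}

```text
clock: 38.55
ee_pos: [0.6256, -0.1576, 0.0812]
ee_rot: [[0.956, 0.292, 0.002], [0.292, -0.956, -0.003], [0.001, 0.004, -1.0]]
force: [2.1, -8.5, -0.1]
finger_gap: 0.0006
finger_force: 3.9
```

{"op": "servo_tool", "data": {"increments": [{"grip":0,"delta_pos":[0,-0.7,0],"angular":[0,0,0]},{"grip":0,"delta_pos":[0,-1.4,0.1],"angular":[0,0,0]},{"grip":0,"delta_pos":[0,-1.4,0.1],"angular":[0,0,0]}]}}

```text
clock: 38.85
ee_pos: [0.6257, -0.1575, 0.0813]
ee_rot: [[0.956, 0.292, 0.003], [0.292, -0.956, -0.005], [0.002, 0.006, -1.0]]
force: [2.0, -10.6, -1.4]
finger_gap: 0.0006
finger_force: 5.1
```

```bash
python3 st.py
```

```text
tub TCP [ 59.1 -93.1  81.3] F [ -1.26 -10.72  -1.39] 38.85
```

{"op": "servo_tool", "data": {"increments": [{"grip":0,"delta_pos":[0,8,0],"angular":[0,0,0]},{"grip":0,"delta_pos":[0,18.5,0],"angular":[4,0,0]},{"grip":0,"delta_pos":[0,18.5,4],"angular":[10,0,0]},{"grip":0,"delta_pos":[0,18.5,9],"angular":[15,0,0]},{"grip":0,"delta_pos":[0,18.5,9],"angular":[15,0,0]},{"grip":0,"delta_pos":[0,16,9],"angular":[15,0,0]},{"grip":0,"delta_pos":[0,14,9],"angular":[15,0,0]},{"grip":0,"delta_pos":[0,14,9],"angular":[15,0,0]}]}}

```text
clock: 39.65
ee_pos: [0.6279, -0.1658, 0.0721]
ee_rot: [[0.956, 0.283, -0.076], [0.293, -0.923, 0.248], [-0.0, -0.259, -0.966]]
force: [0.0, 1.1, 0.2]
finger_gap: 0.0007
finger_force: 0.0
```

```bash
python3 st.py
```

```text
tub TCP [  58.7 -101.7   72.1] F [0.35 1.   0.2 ] 39.65
```

{"op": "servo_tool", "data": {"increments": [{"grip":0,"delta_pos":[0,-1,0.4],"angular":[0,0,0]},{"grip":0,"delta_pos":[0,-2,0.8],"angular":[0,0,0]},{"grip":0,"delta_pos":[0,-2,0.8],"angular":[0,0,0]}]}}

```text
clock: 39.95
ee_pos: [0.6277, -0.1654, 0.0717]
ee_rot: [[0.956, 0.282, -0.075], [0.292, -0.924, 0.248], [0.0, -0.259, -0.966]]
force: [0.5, -0.5, -0.8]
finger_gap: 0.0005
finger_force: 0.0
```

{"op": "servo_tool", "data": {"increments": [{"grip":0,"delta_pos":[0,-1,0.4],"angular":[0,0,0]},{"grip":0,"delta_pos":[0,-2,0.8],"angular":[0,0,0]},{"grip":0,"delta_pos":[0,-2,0.8],"angular":[0,0,0]}]}}

```text
clock: 40.25
ee_pos: [0.627, -0.1637, 0.0711]
ee_rot: [[0.957, 0.281, -0.076], [0.291, -0.924, 0.248], [-0.0, -0.259, -0.966]]
force: [-0.1, -0.6, -0.5]
finger_gap: 0.0006
finger_force: 0.0
```

```bash
python3 st.py
```

```text
tub TCP [ 58.5 -99.4  71.1] F [-0.25 -0.53 -0.5 ] 40.25
```

{"op": "servo_tool", "data": {"increments": [{"grip":0,"delta_pos":[0,-1,0.4],"angular":[0,0,0]},{"grip":0,"delta_pos":[0,-2,0.6],"angular":[0,0,0]},{"grip":0,"delta_pos":[0,-2,0.6],"angular":[0,0,0]}]}}

```text
clock: 40.55
ee_pos: [0.6264, -0.1617, 0.0711]
ee_rot: [[0.957, 0.281, -0.076], [0.291, -0.924, 0.248], [-0.0, -0.259, -0.966]]
force: [1.4, -0.2, -0.0]
finger_gap: 0.0004
finger_force: 0.0
```

{"op": "servo_tool", "data": {"increments": [{"grip":0,"delta_pos":[0,-0.8,0.3],"angular":[0,0,0]},{"grip":0,"delta_pos":[0,-1.5,0.5],"angular":[0,0,0]},{"grip":0,"delta_pos":[0,-1.5,0.5],"angular":[0,0,0]}]}}

```text
clock: 40.85
ee_pos: [0.6261, -0.1605, 0.071]
ee_rot: [[0.957, 0.282, -0.075], [0.291, -0.924, 0.247], [0.0, -0.258, -0.966]]
force: [0.3, 0.4, -0.4]
finger_gap: 0.0004
finger_force: 0.2
```

```bash
python3 st.py
```

```text
tub TCP [ 58.6 -96.1  71. ] F [ 0.38  0.26 -0.44] 40.85
```

{"op": "servo_tool", "data": {"increments": [{"grip":0,"delta_pos":[0,-1,0.3],"angular":[0,0,0]},{"grip":0,"delta_pos":[0,-2,0.6],"angular":[0,0,0]},{"grip":0,"delta_pos":[0,-2,0.6],"angular":[0,0,0]}]}}

```text
clock: 41.15
ee_pos: [0.6258, -0.159, 0.0709]
ee_rot: [[0.957, 0.282, -0.074], [0.291, -0.924, 0.246], [0.001, -0.257, -0.966]]
force: [0.8, -3.0, -1.4]
finger_gap: 0.0006
finger_force: 1.3
```

{"op": "servo_tool", "data": {"increments": [{"grip":0,"delta_pos":[0,-0.6,0.2],"angular":[0,0,0]},{"grip":0,"delta_pos":[0,-1.2,0.4],"angular":[0,0,0]},{"grip":0,"delta_pos":[0,-1.2,0.4],"angular":[0,0,0]}]}}

```text
clock: 41.45
ee_pos: [0.6252, -0.1571, 0.0709]
ee_rot: [[0.957, 0.282, -0.075], [0.291, -0.924, 0.247], [0.0, -0.259, -0.966]]
force: [0.5, -2.0, -0.3]
finger_gap: 0.0004
finger_force: 1.1
```

```bash
python3 st.py
```

```text
tub TCP [ 58.7 -92.6  70.9] F [-0.14 -2.01 -0.27] 41.45
```

{"op": "servo_tool", "data": {"increments": [{"grip":0,"delta_pos":[0,-0.8,0.3],"angular":[0,0,0]},{"grip":0,"delta_pos":[0,-1.5,0.5],"angular":[0,0,0]},{"grip":0,"delta_pos":[0,-1.5,0.5],"angular":[0,0,0]}]}}

```text
clock: 41.75
ee_pos: [0.6252, -0.1569, 0.0709]
ee_rot: [[0.957, 0.282, -0.074], [0.291, -0.925, 0.245], [0.001, -0.256, -0.967]]
force: [1.3, -5.4, -0.3]
finger_gap: 0.0003
finger_force: 2.4
```

{"op": "servo_tool", "data": {"increments": [{"grip":0,"delta_pos":[0,-0.6,0.2],"angular":[0,0,0]},{"grip":0,"delta_pos":[0,-1.2,0.4],"angular":[0,0,0]},{"grip":0,"delta_pos":[0,-1.2,0.4],"angular":[0,0,0]}]}}

```text
clock: 42.05
ee_pos: [0.6252, -0.1567, 0.071]
ee_rot: [[0.957, 0.282, -0.073], [0.291, -0.925, 0.243], [0.001, -0.254, -0.967]]
force: [1.0, -6.1, -0.5]
finger_gap: 0.0004
finger_force: 3.2
```

```bash
python3 st.py
```

```text
tub TCP [ 58.9 -92.2  71. ] F [-0.87 -6.17 -0.49] 42.05
```

{"op": "servo_tool", "data": {"increments": [{"grip":0,"delta_pos":[0,10,-2.6],"angular":[0,0,0]},{"grip":0,"delta_pos":[0,19.3,-5.2],"angular":[0,0,0]},{"grip":0,"delta_pos":[-40,19.3,-5.2],"angular":[0,0,0]},{"grip":0,"delta_pos":[-80,19.3,-5.2],"angular":[0,0,0]},{"grip":0,"delta_pos":[-116,19.3,-5.2],"angular":[0,0,0]},{"grip":0,"delta_pos":[-116,19.3,-5.2],"angular":[0,0,0]},{"grip":0,"delta_pos":[-116,17.3,-4.7],"angular":[0,0,0]},{"grip":0,"delta_pos":[-116,15.3,-4.2],"angular":[0,0,0]},{"grip":0,"delta_pos":[-116,15.3,-4.2],"angular":[0,0,0]}]}}

```text
clock: 42.95
ee_pos: [0.5189, -0.2027, 0.0708]
ee_rot: [[0.956, 0.283, -0.075], [0.293, -0.924, 0.248], [0.001, -0.259, -0.966]]
force: [0.2, 0.1, -0.1]
finger_gap: 0.0005
finger_force: 0.0
```

{"op": "servo_tool", "data": {"increments": [{"grip":0,"delta_pos":[0,-1,0.3],"angular":[0,0,0]},{"grip":0,"delta_pos":[0,-2,0.6],"angular":[0,0,0]},{"grip":0,"delta_pos":[0,-2,0.6],"angular":[0,0,0]}]}}

```text
clock: 43.25
ee_pos: [0.5175, -0.2009, 0.0707]
ee_rot: [[0.956, 0.282, -0.076], [0.292, -0.924, 0.248], [-0.0, -0.259, -0.966]]
force: [0.5, 0.4, -0.4]
finger_gap: 0.0003
finger_force: 0.0
```

```bash
python3 st.py
```

```text
tub TCP [ -57.1 -102.7   70.7] F [ 0.58  0.2  -0.36] 43.25
```

{"op": "servo_tool", "data": {"increments": [{"grip":0,"delta_pos":[0,-1,0.3],"angular":[0,0,0]},{"grip":0,"delta_pos":[0,-2,0.6],"angular":[0,0,0]},{"grip":0,"delta_pos":[0,-2,0.6],"angular":[0,0,0]}]}}

```text
clock: 43.55
ee_pos: [0.517, -0.1998, 0.0707]
ee_rot: [[0.957, 0.282, -0.075], [0.291, -0.924, 0.247], [0.0, -0.258, -0.966]]
force: [0.8, -1.2, 0.3]
finger_gap: 0.0006
finger_force: 0.5
```

{"op": "servo_tool", "data": {"increments": [{"grip":0,"delta_pos":[0,-1,0.3],"angular":[0,0,0]},{"grip":0,"delta_pos":[0,-2,0.6],"angular":[0,0,0]},{"grip":0,"delta_pos":[0,-2,0.6],"angular":[0,0,0]}]}}

```text
clock: 43.85
ee_pos: [0.517, -0.1994, 0.0707]
ee_rot: [[0.957, 0.282, -0.073], [0.292, -0.925, 0.244], [0.001, -0.254, -0.967]]
force: [0.8, -5.3, -0.9]
finger_gap: 0.0003
finger_force: 2.4
```

```bash
python3 st.py
```

```text
tub TCP [ -57.1 -101.1   70.7] F [-0.82 -5.27 -0.85] 43.85
```

{"op": "servo_tool", "data": {"increments": [{"grip":0,"delta_pos":[0,-0.6,0.2],"angular":[0,0,0]},{"grip":0,"delta_pos":[0,-1.2,0.4],"angular":[0,0,0]},{"grip":0,"delta_pos":[0,-1.2,0.4],"angular":[0,0,0]}]}}

```text
clock: 44.15
ee_pos: [0.517, -0.1992, 0.0707]
ee_rot: [[0.957, 0.283, -0.072], [0.292, -0.925, 0.242], [0.002, -0.252, -0.968]]
force: [0.1, -7.3, -0.7]
finger_gap: 0.0005
finger_force: 3.2
```

```bash
python3 st.py
```

```text
tub TCP [ -57.  -101.    70.7] F [-2.08 -6.98 -0.7 ] 44.15
```

{"op": "servo_tool", "data": {"increments": [{"grip":0,"delta_pos":[0,10,-2.6],"angular":[0,0,0]},{"grip":0,"delta_pos":[0,24,-6.5],"angular":[0,0,0]},{"grip":0,"delta_pos":[0,14,-45],"angular":[0,0,0]},{"grip":0,"delta_pos":[0,3,-88],"angular":[0,0,0]},{"grip":0,"delta_pos":[0,-8,-130],"angular":[0,0,0]},{"grip":0,"delta_pos":[0,-8,-130],"angular":[0,0,0]},{"grip":0,"delta_pos":[0,-8,-130],"angular":[0,0,0]}]}}

```text
clock: 44.85
ee_pos: [0.5236, -0.2215, 0.1992]
ee_rot: [[0.957, 0.282, -0.074], [0.291, -0.924, 0.247], [0.001, -0.258, -0.966]]
force: [0.4, 0.7, -1.2]
finger_gap: 0.0004
finger_force: 0.0
```

All four clips stand on their hard stops and the arm is clear, so I'm handing in.

```bash
python3 -c "
from cell import arm
print(arm.hand_in())"
```

```text
the job is handed in; nothing more can be done
None
```

I pressed all four clips down in diagonal order (clip4, clip2, clip1, clip3). Each met a hard stop in a final tilted press, at about 11 N or less in every force reading, and I handed the job in at about 45 s; the hand-in returned no verdict.

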